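Run a tap to depth, breaking the chip

TASK

A tap is started in the boss of the aluminium block on the sloping fixture. Cut the thread to depth with the tap wrench: half a turn clockwise, a quarter turn back to break the chip, again half a turn on and a quarter back, then on clockwise until the tap's collar comes up against the boss. Let go of the wrench at the end, and leave everything else on the mat where it is.

Things in the scene. Friction and masses are not known exactly. Their poses are not given: they have to be found in the camera images.
- tap_head (a point): centre of the square steel head on top of the tap wrench, the place to grip: 30 x 30 mm across its flats, 42 mm long along the tap (21 mm each way from this point). z: along the tap's axis, out of the workpiece, leaning 30 degrees from vertical with its upper end towards the robot's side; x, y: square to the head's flats, x along the cross bar. Head, bar and tap turn together about z.
- tap_bar (a point): centre of the wrench's round steel cross bar, on the tap's axis 31 mm below tap_head, same axes. The bar is 180 mm long in all, 12 mm thick, with knobs 16 mm across at its ends; it runs through a hub 38 mm across whose top is 22 mm below tap_head.
- tap (a joint): angle of the tap in its thread, rad: grows as the tap is turned clockwise seen from the head (forward, about -z of tap_head); starts between 0 and 0.4; at 6.2 the collar meets the boss, a hard stop. Head, bar and tap sink 3 mm into the block per turn. It turns against a steady friction of about 0.25 N m and stays where it is left.
- fixture: fixed angle fixture: dark steel base 160 x 130 x 12 mm, on it a plate sloping 30 degrees with a finned aluminium block 100 x 85 x 32 mm; the tap stands in its round boss, 42 mm across. Origin: centre of the base's underside, on the table; x away from the robot at yaw 0, z up. The tap leans towards -x: tap_head is 61 mm to -x of the origin and 168 mm above the table.
- supply: a fixed power module in a silver case 130 x 85 x 43 mm, standing on the mat; origin at the centre of its underside. Only in the way.
- reel: a loose solder reel standing on its flange, 60 mm across, 40 mm high; not to be disturbed
- flux: a loose white bottle, 36 mm across, 85 mm high; not to be disturbed
- driver: a loose screwdriver lying on the mat, 170 mm long; not to be disturbed
- blank: a loose untouched aluminium block 100 x 85 x 32 mm lying on the mat; not to be disturbed
- brush: a loose brush with a wooden handle lying on the mat, 160 mm long; not to be disturbed
- board: a loose green circuit board 90 x 60 mm, 16 to 18 mm high with its parts, lying on the mat; not to be disturbed
Things that resemble listed ones, but are neither listed nor needed, are in the scene too. Leave any red look-alike of the fixture alone.

How it is judged:
By the outcome, as a careful person would: the job done as asked, in the order asked, and still so for the second after the job is handed in, with the robot touching nothing.
It also fails if it takes over 72 s, if anything falls off the work surface, if the arm or the gripper's body presses on something with over 40 N, if the wrist force passes 120 N, or if a joint passes its speed limit or range.

ROBOT

A 7-joint arm with a two-finger parallel gripper is mounted at the origin on the work surface. World frame = base frame: x ahead of the robot, y to its left, z up, the work surface at z = 0. Lengths are in m, angles in degrees, forces in N, time in s.
With the tool pointing down it reaches from about 0.4 to 0.85 m from the base axis. Payload 4.4 kg.
Tool frame: the origin (TCP) lies at the very end of the fingers, on their centre line; the grasp point (between the pads) lies 19 mm behind it (arm.grip_point_offset is the distance from the TCP to the grasp point, in m); z points along the fingers, y is the line along which they close (so a half turn about z gives the same grasp; the last joint's range is limited). The gripper opens to 94 mm and grips with 3 to 60 N. Pads are 16 mm wide; open, the fingers measure 119 mm over their backs; the gripper's body (75 mm by 177 mm) begins 78 mm behind the grasp point.
Start: joints at [-73.843, 36.005, 2.206, 86.941, -1.547, 57.084, -1.146], TCP at [0.222, 0.611, 0.205] pointing down, gripper open.
Joint ranges: [-175.42, 175.42], [-21.48, 121.26], [-71.46, 75.88], [10.55, 141.38], [-63.04, 243.04], [13.31, 113.54], [-168.57, 168.57]. Speed limits (degrees/s): [147.25, 147.25, 180, 180, 180, 180, 180].

INTERFACE

Orientations are given as [roll, pitch, yaw] about the fixed x, y, z axes, in that order (R = Rz(yaw) Ry(pitch) Rx(roll)).
In Python, from workcell import arm gives the robot as it stands.
- The arm moves only by the tool drive_tool, never from a script. Its argument "deltas" is a list of rows, each a list of 3 entries, a list of its own where there are three numbers: the shift along the tool's x, y, z in m, then the turn, a rotation vector about the tool's x, y, z in rad, then the finger opening in m, from 0 to 0.094. A call has 1 to 8 rows; each row shifts and turns the commanded pose from where the row before left it, along the tool's axes as they then stand; what a row does not reach is not made up. A row lasts 1/10 s, in which the tool goes at most 50 mm and 8.59 degrees, less where a joint would pass 70% of its speed; a pose out of reach is approached as far as the arm can. A call is refused whole if a number of a shift passes 0.05 or a number of a turn 0.15, either way. A call with a gripper value outside its range is refused whole. The fingers move at their own pace and stop on an object; the grip force is fixed at half the most. Time passes only in rows, so rows that do not move let the fingers close. It gives the time, the measured TCP pose, the force, the opening and the grip force at its end, in the units of the state.
- arm.read_state(): the state, without advancing time (a new reading comes with each control period).
- arm.capture(name): name is "side" or "top" or "wrist"; returns a dict with "img" (480x640x3 uint8, blue, green, red), "vertical_fov" (degrees; the focal length in pixels is half the picture's height over the tangent of half this angle, whatever the lens; pixels are square), "cx", "cy" (the principal point, pixels), "rvec" (rotation vector, rad) and "tvec" (3), from world to camera coordinates, as OpenCV has them. Camera axes: x right, y down, z forward; pixel columns grow to the right and rows downward; lengths in m; the calibration is good to about 2 mm. A picture is of the moment at which its call begins. There is no depth.
- arm.close_job(): hands the job in; it is judged then, once.
The state is a dict: "time_s": time; "qpos": joint angles; "dq": joint speeds; "joint_efforts": joint torques, N m; "eef_pos": TCP position; "tool_rot": TCP orientation; "ft_force": force on the tool from outside, world axes, zero at the start; "ft_torque": the same for the moment, N m; "grip_width": finger opening in m; "grasp_force": force on a finger pad.
Only numpy, scipy, OpenCV 4.12 (cv2) and the standard library are available. Lean on these libraries where they do the work, as an engineer would, in place of code of your own. Each camera call takes 0.05 s, during which the arm holds its last target. There are 200 camera calls.

## Working session

There is one attempt and no reset: what is moved stays moved. The work goes in short steps, Python scripts to look and compute and a tool call to move; the robot and the scene stay as the last step left them, time stands still between calls to the robot, and variables do not carry over. Pictures are saved under pics/ and viewed, at most 10 in all, crops included, and the job is handed in when it is done.

Besides the shell and the picture viewer there is one more tool, called after "Request:" as name([rows], argument=value, ...), one row to a line, values as JSON. drive_tool: Moves the arm, as the interface text tells. Its arguments: {"type":"object","properties":{"deltas":{"type":"array"}},"required":["deltas"]}

```bash
mkdir -p pics; ls; python3 - <<'E'
from workcell import arm
import cv2
s=arm.read_state();print(s)
for n in("side","top"):
    c=arm.capture(n);cv2.imwrite(f"pics/{n}0.png",c["img"]);print(n,c["vertical_fov"],c["cx"],c["cy"],c["rvec"],c["tvec"])
E
```

```text
pics
{'time_s': 0.0, 'qpos': array([-73.84224735,  36.05603171,   2.20061075,  86.99614242,
        -1.54461118,  57.08331024,  -1.14707551]), 'dq': array([-0.07939708,  0.02508455,  0.02077967,  0.01698   ,  0.02416991,
        0.10415543, -0.0981356 ]), 'joint_efforts': array([-7.00738456e-04, -5.49732292e+01,  1.14356607e+00, -1.86628962e+01,
       -5.21132257e-02,  2.37257715e-02,  1.81469418e-04]), 'eef_pos': array([0.2212823 , 0.61046565, 0.20458534]), 'tool_rot': array([-1.79894163e+02,  2.09580262e-03,  1.60073896e+02]), 'ft_force': array([-0.06422868,  0.45196608,  0.20279121]), 'ft_torque': array([-0.03131727,  0.01044613,  0.03013486]), 'grasp_force': 0.0, 'grip_width': 0.09436651020396973}
side 45.49521381751827 316.9643099125808 238.9041758025529 [ 2.14262071 -0.27637137  0.13238116] [-0.60865563  0.16533166  1.3149432 ]
top 53.92992885095779 330.3521628491316 237.09001709552484 [ 2.14999956 -2.15422483  0.15937511] [-0.03621106  0.63256575  1.00520614]
```

View pics/side0.png

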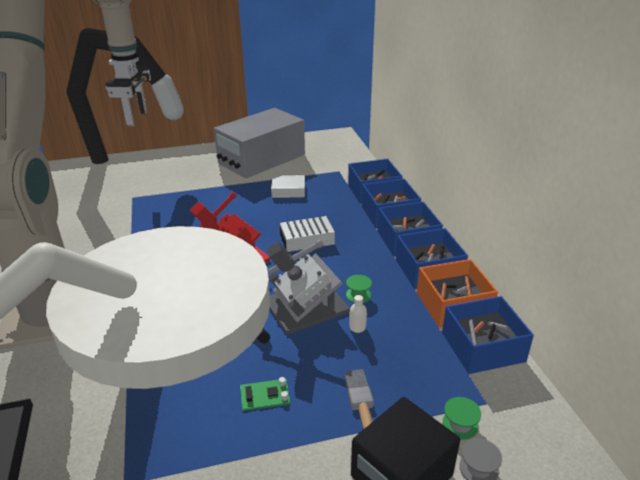

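View pics/top0.png

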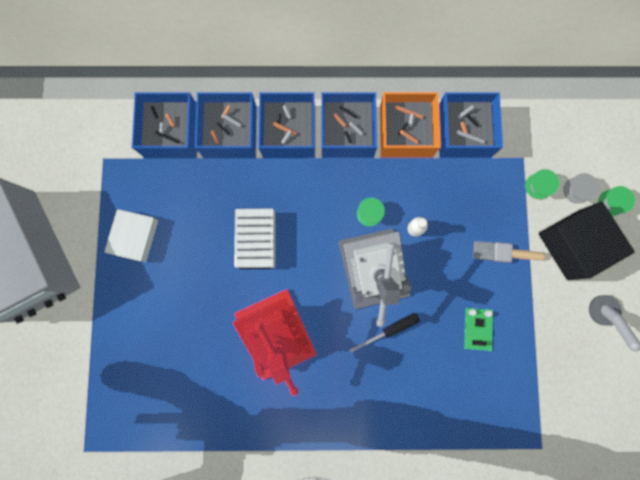

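Grey fixture at top (375,270) / side (305,290). The red one at top (275,340) is the look-alike. The grey one, with an aluminium block and the tap wrench, fits the description. I'll confirm it in an enlarged crop.

```bash
python3 - <<'E'
import cv2,numpy as np
t=cv2.imread("pics/top0.png")[215:345,325:435]
s=cv2.imread("pics/side0.png")[225:345,250:360]
f=lambda i:cv2.resize(i,(400,int(400*i.shape[0]/i.shape[1])),interpolation=cv2.INTER_CUBIC)
a,b=f(t),f(s);h=min(len(a),len(b))
cv2.imwrite("pics/crop1.png",np.hstack([a[:h],b[:h]]))
E
```

```text
(no output)
```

View pics/crop1.png

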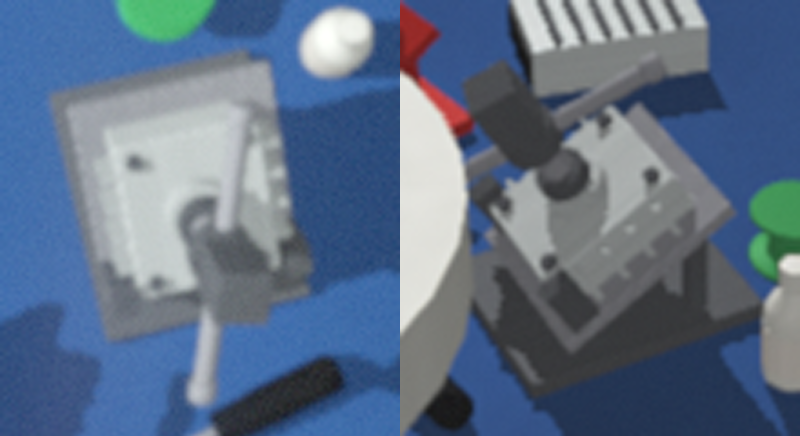

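The crop confirms the grey fixture with the wrench. Base corners in top: (338.8,241.1), (392.4,230.1), (354.7,308.5). Bar ends at (390.5,246) and (380.3,323). The driver lies close to the lower bar end.

```bash
cat > h.py <<'E'
import cv2,numpy as np
from scipy.spatial.transform import Rotation as R
from scipy.optimize import least_squares
CAL={"side":(45.49521381751827,316.964,238.904,[2.14262071,-0.27637137,0.13238116],[-0.60865563,0.16533166,1.3149432]),
"top":(53.92992885,330.352,237.09,[2.14999956,-2.15422483,0.15937511],[-0.03621106,0.63256575,1.00520614])}
def proj(P,cal):
    f,cx,cy,r,t=cal;F=240/np.tan(np.radians(f)/2)
    return cv2.projectPoints(np.float64(P).reshape(-1,1,3),np.float64(r),np.float64(t),np.float64([[F,0,cx],[0,F,cy],[0,0,1]]),None)[0][:,0]
def axes(yaw,phi):  # head frame in world: z out of work, x along bar
    Rf=R.from_euler('z',yaw).as_matrix()
    return Rf, Rf@R.from_euler('y',-30,degrees=True).as_matrix()@R.from_euler('z',phi).as_matrix()
def head(p,sink=0):
    Rf,Rh=axes(p[2],p[3]); return Rf@[-.061,0,.168]+[p[0],p[1],0]-sink*Rh[:,2],Rh
E
python3 - <<'E'
from h import *
def model(p):
    Rf,Rh=axes(p[2],p[3]);h,_=head(p)
    w=lambda *v:Rf@np.array(v)+[p[0],p[1],0]
    bar=lambda s:h+Rh@[s,0,-.031]
    top=[w(.08,.065,.012),w(.08,-.065,.012),w(-.08,.065,.012),bar(.086),bar(-.086)]
    return np.vstack([proj(top,CAL["top"]),proj([bar(.086)],CAL["side"])])
obs=np.array([[338.8,241.1],[392.4,230.1],[354.7,308.5],[390.5,246.3],[380.3,322.3],[318.75,244.25]])
r=least_squares(lambda p:(model(p)-obs).ravel(),[.55,-.1,.2,0],loss='soft_l1')
print(r.x,np.degrees(r.x[2:]),(model(r.x)-obs).round(1));h,Rh=head(r.x);print(h,Rh)
for n in CAL: print(n,proj([h,h+Rh[:,2]*.021],CAL[n]))
E
```

```text
[ 0.56468407 -0.13660996  0.22172379 -0.27580704] [ 12.70383761 -15.80257934] [[-0.6 -0.3]
 [ 0.8 -1.7]
 [-0.5  1.1]
 [ 0.8 -0.2]
 [ 0.1  1.2]
 [ 0.2 -1.4]]
[ 0.50517736 -0.15002456  0.168     ] [[ 0.8727825   0.01846559 -0.48775991]
 [-0.08240593  0.99051451 -0.10995577]
 [ 0.48110287  0.13616178  0.8660254 ]]
side [[276.9513271  253.94137308]
 [271.87422803 248.13723066]]
top [[389.29808464 293.36747379]
 [391.8891248  298.61385832]]
```

```bash
python3 - <<'E'
from h import *
f,cx,cy,r,t=CAL["side"];M=R.from_rotvec(r).as_matrix();C=-M.T@np.array(t);F=240/np.tan(np.radians(f)/2)
print("cam",C)
for px in [(160,300),(50,300),(268,300),(100,265)]:
    d=M.T@np.array([(px[0]-cx)/F,(px[1]-cy)/F,1])
    for k in (.3,.5,.7,.9,1.1): print(px,k,(C+k*d).round(2),proj([C+k*d],CAL["top"])[0].round())
f,cx,cy,r,t=CAL["top"];M=R.from_rotvec(r).as_matrix();print("topcam",-M.T@np.array(t))
# desired tool at hover: grip 60mm above head along axis ; start pose now
p=[.56468,-.13661,.22172,-.27581];h,Rh=head(p)
for k in range(4):
    T=np.column_stack([Rh[:,0],-Rh[:,1],-Rh[:,2]])@R.from_euler('z',90*k,degrees=True).as_matrix()
    print(k,T.round(3).tolist(),R.from_matrix(T).as_euler('xyz',degrees=True).round(1))
E
```

```text
cam [ 0.35050993 -1.12553587  0.858594  ]
(160, 300) 0.3 [ 0.33 -0.88  0.67] [1337.  492.]
(160, 300) 0.5 [ 0.31 -0.72  0.54] [949. 463.]
(160, 300) 0.7 [ 0.29 -0.55  0.41] [710. 445.]
(160, 300) 0.9 [ 0.28 -0.39  0.28] [548. 432.]
(160, 300) 1.1 [ 0.26 -0.22  0.16] [430. 424.]
(50, 300) 0.3 [ 0.27 -0.87  0.67] [1342.  565.]
(50, 300) 0.5 [ 0.22 -0.69  0.54] [945. 555.]
(50, 300) 0.7 [ 0.16 -0.52  0.41] [697. 549.]
(50, 300) 0.9 [ 0.11 -0.35  0.29] [528. 545.]
(50, 300) 1.1 [ 0.06 -0.17  0.16] [405. 542.]
(268, 300) 0.3 [ 0.38 -0.89  0.67] [1332.  424.]
(268, 300) 0.5 [ 0.4  -0.74  0.54] [954. 377.]
(268, 300) 0.7 [ 0.42 -0.58  0.41] [722. 349.]
(268, 300) 0.9 [ 0.44 -0.43  0.28] [566. 329.]
(268, 300) 1.1 [ 0.46 -0.28  0.15] [453. 315.]
(100, 265) 0.3 [ 0.3  -0.86  0.68] [1367.  537.]
(100, 265) 0.5 [ 0.26 -0.69  0.57] [963. 519.]
(100, 265) 0.7 [ 0.23 -0.51  0.45] [707. 507.]
(100, 265) 0.9 [ 0.19 -0.34  0.33] [531. 499.]
(100, 265) 1.1 [ 0.16 -0.16  0.21] [402. 493.]
topcam [ 0.48565306 -0.02943671  1.08405011]
0 [[0.873, -0.018, 0.488], [-0.082, -0.991, 0.11], [0.481, -0.136, -0.866]] [-171.1  -28.8   -5.4]
1 [[-0.018, -0.873, 0.488], [-0.991, 0.082, 0.11], [-0.136, -0.481, -0.866]] [-150.9    7.8  -91.1]
2 [[-0.873, 0.018, 0.488], [0.082, 0.991, 0.11], [-0.481, 0.136, -0.866]] [171.1  28.8 174.6]
3 [[0.018, 0.873, 0.488], [0.991, -0.082, 0.11], [0.136, 0.481, -0.866]] [150.9  -7.8  88.9]
```

Request:
drive_tool([
  [[0,0,-0.045],[0,0,0],0.094],
  [[0,0,-0.045],[0,0,0],0.094],
  [[0,0,-0.045],[0,0,0],0.094],
  [[-0.023,-0.033,0],[0,0,0],0.094],
  [[-0.023,-0.033,0],[0,0,0],0.094],
  [[-0.023,-0.033,0],[0,0,0],0.094],
  [[-0.023,-0.033,0],[0,0,0],0.094],
  [[-0.023,-0.033,0],[0,0,0],0.094],
])

```text
time_s: 0.9
eef_pos: [0.2735, 0.4149, 0.3402]
tool_rot: [-180.0, -0.0, 160.1]
ft_force: [0.8, 0.9, 0.2]
grip_width: 0.0942
grasp_force: 0.0
```

Request:
drive_tool([
  [[-0.023,-0.033,0],[0,0,0],0.06],
  [[-0.023,-0.033,0],[0,0,0],0.06],
  [[-0.023,-0.033,0],[0,0,0],0.06],
  [[-0.023,-0.033,0],[0,0,0],0.06],
  [[-0.023,-0.033,0],[0,0,0],0.06],
  [[-0.023,-0.033,0],[0,0,0],0.06],
  [[-0.023,-0.033,0],[0,0,0],0.06],
  [[-0.023,-0.033,0],[0,0,0],0.06],
])

```text
time_s: 1.7
eef_pos: [0.3563, 0.1042, 0.3404]
tool_rot: [180.0, -0.0, 160.1]
ft_force: [-0.0, 0.2, 0.1]
grip_width: 0.0601
grasp_force: 0.0
```

Request:
drive_tool([
  [[-0.023,-0.033,0],[0,0,0],0.06],
  [[-0.023,-0.033,0],[0,0,0],0.06],
  [[-0.023,-0.033,0],[0,0,0],0.06],
  [[-0.023,-0.033,0],[0,0,0],0.06],
  [[-0.023,-0.033,0],[0,0,0],0.06],
  [[-0.023,-0.033,0],[0,0,0],0.06],
  [[-0.023,-0.033,0],[0,0,0],0.06],
  [[0,0,0],[0,0,0],0.06],
])

```text
time_s: 2.5
eef_pos: [0.429, -0.1717, 0.3404]
tool_rot: [-179.8, 0.1, 159.6]
ft_force: [-0.6, -0.6, 0.1]
grip_width: 0.0602
grasp_force: 0.0
```

```bash
cat >> h.py <<'E'
P=[.56468,-.13661,.22172,-.27581]
def plan(s,d,k=2,turn=0,p=P,sink=0):
    """deltas (tool frame) from state s to grip frame: TCP at head + d along axis"""
    h,Rh=head(p,sink)
    T=np.column_stack([Rh[:,0],-Rh[:,1],-Rh[:,2]])@R.from_euler('z',90*k+turn,degrees=True).as_matrix()
    S=R.from_euler('xyz',s["tool_rot"],degrees=True).as_matrix()
    dp=h+Rh[:,2]*d-s["eef_pos"]
    return S.T@dp, T.T@dp, R.from_matrix(S.T@T).as_rotvec()
E
python3 - <<'E'
from h import *
from workcell import arm
s=arm.read_state();print(s["time_s"],s["qpos"].round(1),s["eef_pos"].round(4),s["tool_rot"].round(2))
print([a.round(4) for a in plan(s,.08)])
E
```

```text
2.5 [ -8.8  13.7  34.4 104.5  -8.3  64.3  98. ] [ 0.429  -0.1717  0.3404] [-1.7979e+02  8.0000e-02  1.5961e+02]
[array([-0.0302,  0.0254,  0.1031]), array([ 0.0182, -0.0006,  0.1088]), array([-0.2212, -0.4777, -0.2938])]
```

Request:
drive_tool([
  [[0,0,0],[-0.044,-0.0955,-0.0588],0.06],
  [[0,0,0],[-0.044,-0.0955,-0.0588],0.06],
  [[0,0,0],[-0.044,-0.0955,-0.0588],0.06],
  [[0,0,0],[-0.044,-0.0955,-0.0588],0.06],
  [[0,0,0],[-0.044,-0.0955,-0.0588],0.06],
  [[0,0,0.015],[0,0,0],0.06],
  [[0.018,0,0.015],[0,0,0],0.06],
  [[0,0,0],[0,0,0],0.06],
])

```text
time_s: 3.3
eef_pos: [0.4241, -0.1575, 0.303]
tool_rot: [170.8, 26.2, 174.0]
ft_force: [-0.1, -0.0, -0.1]
grip_width: 0.0601
grasp_force: 0.0
```

```bash
python3 - <<'E'
from h import *
from workcell import arm
s=arm.read_state();print(s["time_s"],s["qpos"].round(1),s["eef_pos"].round(4),s["tool_rot"].round(2))
print([a.round(4) for a in plan(s,.08)])
c=arm.capture("wrist");cal=(c["vertical_fov"],c["cx"],c["cy"],c["rvec"],c["tvec"])
h,Rh=head(P)
cn=[h+Rh@[a,b,.021] for a,b in[(.015,.015),(-.015,.015),(-.015,-.015),(.015,-.015)]]
ends=[h+Rh@[x,0,-.031] for x in(.09,-.09)]
im=c["img"].copy()
for q in proj(cn,cal): cv2.circle(im,tuple(int(v) for v in q),2,(0,0,255),-1)
for q in proj(ends,cal): cv2.circle(im,tuple(int(v) for v in q),3,(0,255,255),-1)
print(proj(cn+ends,cal).round(1).tolist())
cv2.imwrite("pics/w1.png",im)
E
```

```text
3.3 [  2.9   4.4  33.  128.9 -41.9  36.  153.6] [ 0.4241 -0.1575  0.303 ] [170.8   26.24 174.  ]
[array([-0.0086, -0.0093,  0.0769]), array([-0.0052, -0.0094,  0.0772]), array([-0.0002, -0.0418, -0.0162])]
[[323.5, 260.1], [323.1, 223.9], [285.8, 224.5], [286.9, 260.7], [308.2, 322.0], [304.3, 133.0]]
```

View pics/w1.png

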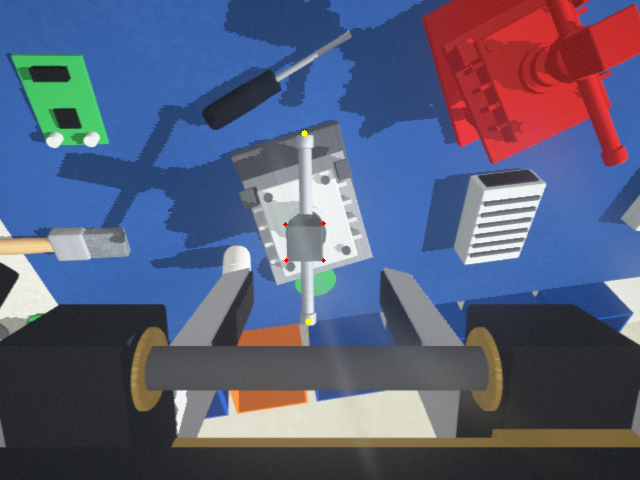

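The wrist picture shows the wrench head at (305,242) and bar ends at (308,320) and (305,135). The projected model lies on them to within about 1 px, so the pose is good. Approaching.

Request:
drive_tool([
  [[-0.003,-0.005,0.02],[0,-0.021,-0.008],0.06],
  [[-0.003,-0.0045,0.03],[0,-0.021,-0.008],0.06],
  [[0,0,0.03],[0,0,0],0.06],
  [[0,0,0],[0,0,0],0.06],
  [[0,0,0],[0,0,0],0.06],
])

```text
time_s: 3.85
eef_pos: [0.4587, -0.1632, 0.2554]
tool_rot: [171.6, 28.4, 174.7]
ft_force: [-0.2, -1.1, 0.1]
grip_width: 0.06
grasp_force: 0.0
```

```bash
cat > st.py <<'E'
from h import *
from workcell import arm
import sys
s=arm.read_state();print(s["time_s"],s["qpos"].round(1),s["eef_pos"].round(4),s["ft_force"].round(1),s["ft_torque"].round(2),s["grip_width"].round(4))
k=float(sys.argv[1]);t=float(sys.argv[2]) if len(sys.argv)>2 else 0
print([a.round(4) for a in plan(s,-.017,k,t,sink=.003*float(sys.argv[3] if len(sys.argv)>3 else 0)/360)])
E
python3 st.py 2
```

```text
Traceback (most recent call last):
  File "st.py", line 4, in <module>
    s=arm.read_state();print(s["time_s"],s["qpos"].round(1),s["eef_pos"].round(4),s["ft_force"].round(1),s["ft_torque"].round(2),s["grip_width"].round(4))
                                                                                                                                 ^^^^^^^^^^^^^^^^^^^^^
AttributeError: 'float' object has no attribute 'round'
```

```bash
sed -i 's/s\["grip_width"\].round(4)/s["grip_width"]/' st.py; python3 st.py 2
```

```text
3.85 [ 24.8  11.2   7.7 131.2 -56.   26.2 167.7] [ 0.4587 -0.1632  0.2554] [-0.2 -1.1  0.1] [-0.08  0.46 -0.03] 0.05996163484465416
[array([0.0018, 0.003 , 0.1168]), array([0.0026, 0.002 , 0.1168]), array([-0.0087, -0.0068, -0.0003])]
```

Request:
drive_tool([
  [[0,0,0],[0,0,0.131],0.06],
  [[0,0,0],[0,0,0.131],0.06],
  [[0,0,0],[0,0,0.131],0.06],
  [[0,0,0],[0,0,0.131],0.06],
  [[0,0,0],[0,0,0.131],0.06],
  [[0,0,0],[0,0,0.131],0.06],
])

```text
time_s: 4.45
eef_pos: [0.4591, -0.1626, 0.2564]
tool_rot: [153.8, 14.2, 128.2]
ft_force: [0.2, 0.9, 0.0]
grip_width: 0.06
grasp_force: 0.0
```

Request:
drive_tool([
  [[0,0,0],[0,0,0.131],0.06],
  [[0,0,0],[0,0,0.131],0.06],
  [[0,0,0],[0,0,0.131],0.06],
  [[0,0,0],[0,0,0.131],0.06],
  [[0,0,0],[0,0,0.131],0.06],
  [[0,0,0],[0,0,0.131],0.06],
  [[0,0,0],[0,0,0],0.06],
])

```text
time_s: 5.15
eef_pos: [0.4592, -0.1623, 0.2563]
tool_rot: [151.3, -7.4, 88.7]
ft_force: [-0.3, -1.2, 0.9]
grip_width: 0.0602
grasp_force: 0.0
```

```bash
python3 st.py 3
```

```text
5.15 [ 13.1  11.6  21.7 131.5 -60.   29.   82. ] [ 0.4592 -0.1623  0.2563] [-0.3 -1.2  0.9] [-0.18  0.53 -0.01] 0.06017474423232727
[array([ 0.0021, -0.0027,  0.1173]), array([ 0.001 , -0.0034,  0.1173]), array([-0.0052,  0.009 ,  0.0009])]
```

Request:
drive_tool([
  [[0.001,-0.0033,0.02],[-0.005,0.009,0],0.06],
  [[0,0,0.02],[0,0,0],0.06],
  [[0,0,0.02],[0,0,0],0.06],
  [[0,0,0],[0,0,0],0.06],
  [[0,0,0],[0,0,0],0.06],
])

```text
time_s: 5.65
eef_pos: [0.479, -0.1579, 0.2103]
tool_rot: [151.5, -7.5, 88.9]
ft_force: [-0.8, -0.1, -0.5]
grip_width: 0.0601
grasp_force: 0.0
```

```bash
python3 st.py 3
```

```text
5.65 [ 41.7  18.  -16.2 132.5 -62.8  15.   83.5] [ 0.479  -0.1579  0.2103] [-0.8 -0.1 -0.5] [-0.23  0.55 -0.  ] 0.0600969639852293
[array([0.0029, 0.0024, 0.0672]), array([0.0026, 0.0018, 0.0673]), array([-0.0088,  0.0053,  0.0015])]
```

The arm is running into its j5/j6 limits with the elbow on this side. I'll identify the kinematics from the recorded states to find a better branch.

```bash
cat > kin.py <<'E'
import numpy as np, itertools
from scipy.spatial.transform import Rotation as R
from scipy.optimize import least_squares
D=[([-73.842,36.056,2.2006,86.996,-1.5446,57.083,-1.147],[.22128,.61047,.20459],[-179.894,.002,160.074]),
([-8.8,13.7,34.4,104.5,-8.3,64.3,98.0],[.429,-.1717,.3404],[-179.79,.08,159.61]),
([2.9,4.4,33,128.9,-41.9,36,153.6],[.4241,-.1575,.303],[170.8,26.24,174.]),
([24.8,11.2,7.7,131.2,-56,26.2,167.7],[.4587,-.1632,.2554],[171.6,28.4,174.7]),
([13.1,11.6,21.7,131.5,-60,29,82],[.4592,-.1623,.2563],[151.3,-7.4,88.7]),
([41.7,18,-16.2,132.5,-62.8,15,83.5],[.479,-.1579,.2103],[151.5,-7.5,88.9])]
LO=np.array([-175.42,-21.48,-71.46,10.55,-63.04,13.31,-168.57]);HI=np.array([175.42,121.26,75.88,141.38,243.04,113.54,168.57])
def fk(q,v,sg):
    M=np.eye(3);p=np.zeros(3);ax='zyzyzyz'
    off=[(0,0,v[0]),(0,0,0),(v[5],v[6],v[1]),(v[7],0,0),(v[8],v[9],v[2]),(v[10],0,0),(0,0,v[3])]
    for i in range(7):
        p=p+M@np.array(off[i]) if i!=0 else p
        if i==0: p=p+[0,0,v[0]]
        M=M@R.from_euler(ax[i],sg[i]*q[i]+(v[4] if i==6 else 0),degrees=True).as_matrix()
    return p,M
def err(v,sg):
    e=[]
    for q,p,r in D:
        a,M=fk(q,v,sg); e+=list((a-p)*5)+list((R.from_matrix(M).inv()*R.from_euler('xyz',r,degrees=True)).as_rotvec())
    return e
if __name__=="__main__":
    best=None
    for s in itertools.product([1,-1],repeat=3):
        sg=[-1,1,s[0],1,s[1],1,s[2]]
        for o in(90,-90,0,180):
            r=least_squares(err,[.3,.4,.4,.3,o]+[0]*6,args=(sg,))
            if best is None or r.cost<best[0].cost: best=(r,sg)
    r,sg=best;print(r.cost,sg,r.x.round(4));print(np.array(r.fun).reshape(-1,6).round(3))
    np.savez('kin.npz',v=r.x,sg=sg)
E
python3 kin.py
```

```text
2.1546491882328935e-05 [-1, 1, -1, 1, -1, 1, -1] [ 3.35700e-01  5.57100e-01  3.83400e-01  3.71900e-01  8.99898e+01
  1.50000e-03 -1.10000e-02 -8.00000e-04 -8.00000e-04 -1.70000e-02
  1.70000e-03]
[[-0.     0.    -0.001  0.     0.     0.   ]
 [-0.    -0.     0.001 -0.    -0.001 -0.001]
 [-0.002  0.001 -0.    -0.     0.    -0.001]
 [ 0.002 -0.     0.001 -0.001  0.     0.001]
 [ 0.002 -0.001  0.002  0.002  0.002  0.   ]
 [-0.002  0.001 -0.003 -0.     0.     0.   ]]
```

```bash
cat > ik.py <<'E'
from kin import *; from h import head,P
z=np.load('kin.npz');v,sg=z['v'],z['sg']
def target(d,k,turn=0):
    h,Rh=head(P);T=np.column_stack([Rh[:,0],-Rh[:,1],-Rh[:,2]])@R.from_euler('z',90*k+turn,degrees=True).as_matrix()
    return h+Rh[:,2]*d,T
def ik(p,T,q0):
    f=lambda q:np.r_[(fk(q,v,sg)[0]-p)*5,(R.from_matrix(fk(q,v,sg)[1]).inv()*R.from_matrix(T)).as_rotvec(),(q-q0)*1e-6]
    return least_squares(f,np.clip(q0,LO+.1,HI-.1),bounds=(LO,HI),xtol=1e-10)
E
python3 - <<'E'
from ik import *
rng=np.random.default_rng(0)
for d in(-.017,.08):
    out=[]
    for n in range(120):
        q0=rng.uniform(LO,HI);p,T=target(d,3);r=ik(p,T,q0)
        if r.cost<1e-6: out.append((min((r.x-LO)[:6].min(),(HI-r.x)[:6].min()),r.x))
    out.sort(key=lambda o:-o[0]);print(d,len(out))
    for m,q in out[:14]:print(round(m,1),q.round(0))
E
```

```text
-0.017 33
5.7 [ 67.  39. -63. 132.  95.  19. -74.]
4.1 [ 66.  38. -61. 132.  96.  17. -75.]
0.9 [ 64.  36. -57. 132.  98.  14. -77.]
0.3 [ 64.  36. -56. 132.  98.  14. -78.]
0.2 [ 64.  36. -56. 132.  98.  13. -78.]
0.0 [ 63.  36. -56. 132.  98.  13. -78.]
0.0 [ 63.  36. -56. 132.  98.  13. -78.]
0.0 [ 63.  36. -56. 132.  98.  13. -78.]
0.0 [ 71.  44. -71. 132.  93.  27. -72.]
0.0 [ 71.  44. -71. 132.  93.  27. -72.]
0.0 [ 63.  36. -56. 132.  98.  13. -78.]
0.0 [ 63.  36. -56. 132.  98.  13. -78.]
0.0 [ 71.  44. -71. 132.  93.  27. -72.]
0.0 [ 63.  36. -56. 132.  98.  13. -78.]
0.08 56
6.1 [ 43.  14. -15. 132. -55.  19.  76.]
6.1 [ 40.  14. -12. 132. -57.  20.  78.]
4.7 [ 48.  14. -21. 132. -52.  18.  73.]
4.7 [ 48.  14. -21. 132. -52.  18.  73.]
4.4 [ 49.  15. -23. 132. -51.  18.  72.]
3.6 [ 36.  14.  -6. 132. -59.  21.  81.]
2.4 [ 56.  15. -31. 132. -43.  16.  64.]
1.2 [ 31.  14.  -0. 132. -62.  23.  83.]
1.2 [ 60.  16. -37. 132. -37.  14.  58.]
0.2 [ 82.  26. -71. 131.  37.  16. -18.]
0.2 [ 82.  26. -71. 131.  38.  16. -18.]
0.1 [ 82.  26. -71. 131.  38.  16. -18.]
0.1 [ 82.  26. -71. 131.  38.  16. -18.]
0.1 [ 82.  26. -71. 131.  38.  16. -18.]
```

```bash
cat > sim.py <<'E'
from ik import *
def jac(q,e=1e-4):
    p0,M0=fk(q,v,sg);J=np.zeros((6,7))
    for i in range(7):
        d=np.zeros(7);d[i]=e;p,M=fk(q+d,v,sg)
        J[:,i]=np.r_[(p-p0)/e,R.from_matrix(M@M0.T).as_rotvec()/e]
    return J
def solve(q,p,T,n=8,lam=1e-4):
    q=q.copy()
    for _ in range(n):
        a,M=fk(q,v,sg);e=np.r_[p-a,R.from_matrix(T@M.T).as_rotvec()]
        if np.abs(e).max()<1e-5:break
        J=jac(q)*180/np.pi  # per rad
        act=np.ones(7,bool)
        for _ in range(3):
            Ja=J*act
            dq=np.degrees(Ja.T@np.linalg.solve(Ja@Ja.T+lam**2*np.eye(6),e))
            bad=act&((q+dq>HI-.3)|(q+dq<LO+.3))
            if not bad.any():break
            act&=~bad
        q=np.clip(q+dq,LO+.3,HI-.3)
    return q
def run(q,rows,pose=None):
    p,T=pose or fk(q,v,sg)
    for s,r in rows:
        p=p+T@np.array(s);T=T@R.from_rotvec(r).as_matrix();q=solve(q,p,T)
    return q,(p,T)
def perr(q,pose):
    a,M=fk(q,v,sg);return np.linalg.norm(a-pose[0])*1e3,np.degrees(np.linalg.norm(R.from_matrix(M.T@pose[1]).as_rotvec()))
O=[0,0,0]
E
python3 - <<'E'
from sim import *
q=np.array(D[0][0]);pose=None
segs=[[([0,0,-.045],O)]*3+[([-.023,-.033,0],O)]*20,
 [(O,[-.044,-.0955,-.0588])]*5+[([0,0,.015],O),([.018,0,.015],O)],
 [([-.003,-.005,.02],[0,-.021,-.008]),([-.003,-.0045,.03],[0,-.021,-.008]),([0,0,.03],O)],
 [(O,[0,0,.131])]*12,
 [([.001,-.0033,.02],[-.005,.009,0])]+[([0,0,.02],O)]*2]
for i,sgm in enumerate(segs):
    q,pose=run(q,sgm,pose);print(q.round(1),D[i+1][0],np.round(perr(q,pose),2))
E
```

```text
[ -9.1  13.5  34.  104.7  -8.2  64.3  97.8] [-8.8, 13.7, 34.4, 104.5, -8.3, 64.3, 98.0] [0.01 0.  ]
[  4.3   4.4  33.2 129.7 -46.6  35.6 160.5] [2.9, 4.4, 33, 128.9, -41.9, 36, 153.6] [0. 0.]
[ 59.9  16.5 -35.3 132.3 -51.1  13.7 163.9] [24.8, 11.2, 7.7, 131.2, -56, 26.2, 167.7] [0. 0.]
[ 48.8  14.9 -21.  132.6 -61.9  17.6  84.9] [13.1, 11.6, 21.7, 131.5, -60, 29, 82] [0. 0.]
[ 43.9  19.5 -17.2 128.8 -61.9  17.6  84.7] [41.7, 18, -16.2, 132.5, -62.8, 15, 83.5] [37.73  1.18]
```

```bash
python3 - <<'E'
from sim import *
for q0 in ([67,39,-63,132,95,19,-74],):
    p,T=target(-.017,3);q=ik(p,T,np.array(q0,float)).x;print("grip",q.round(1))
    qs=q
    for n in range(8):
        q,pose=run(q,[([0,0,-.02],O)]);print("retract",20*n+20,q.round(1),np.round(perr(q,pose),2))
    for ttl,st in (("vertical",None),):
      for start in (0,2,4):
        q=qs;q,_=run(q,[([0,0,-.02],O)]*start)
        p,M=fk(q,v,sg)
        # rotate tool about world horizontal axis towards vertical while raising
        ax=np.cross(M[:,2],[0,0,-1]);ang=np.arcsin(np.linalg.norm(ax));ax/=np.linalg.norm(ax)
        rv=M.T@ax*ang/8
        for n in range(8):
            q,pose=run(q,[(list(fk(q,v,sg)[1].T@[-.005,0,.01]),rv)]);
        print("vert after",start,q.round(1),pose[0].round(3),np.round(perr(q,pose),2))
        for dx in((-.01,0,0),(.02,0,0),(0,-.02,0),(0,.02,0),(0,0,.02)):
            qq,po=q,pose
            for n in range(8): qq,po=run(qq,[(list(fk(qq,v,sg)[1].T@dx),O)],po)
            print("   ",dx,qq.round(1),np.round(perr(qq,po),2))
E
```

```text
grip [ 67.2  39.1 -63.  132.4  94.9  19.  -74.5]
retract 20 [ 68.6  35.3 -62.1 132.4  86.3  15.4 -66.4] [0. 0.]
retract 40 [ 71.6  32.9 -64.  132.3  74.6  14.6 -54.9] [0. 0.]
retract 60 [ 76.8  32.5 -70.1 131.9  65.9  17.3 -46.5] [0. 0.]
retract 80 [ 79.8  29.3 -70.9 131.5  51.8  16.2 -32.4] [0. 0.]
retract 100 [ 82.7  25.7 -70.9 130.9  33.9  15.8 -14.4] [0. 0.]
retract 120 [ 85.9  22.  -70.7 130.3  15.5  16.8   4.3] [0. 0.]
retract 140 [ 89.   18.  -70.  129.5  -1.1  19.3  21.5] [0. 0.]
retract 160 [ 92.3  14.  -69.1 128.6 -13.8  23.1  35. ] [0. 0.]
vert after 0 [ 57.8  35.6 -68.8 107.9  37.4  63.3 -28.8] [ 0.473 -0.148  0.233] [0. 0.]
    (-0.01, 0, 0) [ 66.6  28.6 -71.2 118.   32.8  56.7 -24.7] [0. 0.]
    (0.02, 0, 0) [ 42.3  46.5 -62.   83.9  41.6  74.6 -26.4] [0. 0.]
    (0, -0.02, 0) [ 69.   41.4 -67.3  97.8  40.8  69.2 -12. ] [0. 0.]
    (0, 0.02, 0) [ 39.9  32.8 -67.8 111.   35.2  60.5 -46.5] [0. 0.]
    (0, 0, 0.02) [ 61.3  24.8 -70.7  92.5  23.7  79.8 -15.2] [0. 0.]
vert after 2 [ 61.   30.6 -68.9 107.4  31.8  64.4 -23. ] [ 0.454 -0.153  0.268] [0. 0.]
    (-0.01, 0, 0) [ 71.2  22.4 -71.  117.1  25.1  57.9 -15.4] [0. 0.]
    (0.02, 0, 0) [ 43.7  42.3 -61.1  84.3  37.5  75.5 -23.6] [0. 0.]
    (0, -0.02, 0) [ 71.4  37.1 -66.7  97.2  36.   70.3  -7.1] [0. 0.]
    (0, 0.02, 0) [ 42.9  27.4 -68.3 110.7  29.1  61.7 -40.8] [0. 0.]
    (0, 0, 0.02) [ 64.7  21.1 -71.   90.6  20.1  82.7 -10.8] [0. 0.]
vert after 4 [ 62.3  23.7 -64.4 106.6  23.6  64.7 -13.8] [ 0.434 -0.157  0.303] [0. 0.]
    (-0.01, 0, 0) [ 76.3  15.8 -70.1 115.6  17.2  60.   -5.1] [0. 0.]
    (0.02, 0, 0) [ 43.8  37.1 -56.9  84.3  31.4  75.6 -18.7] [0. 0.]
    (0, -0.02, 0) [ 71.8  31.  -61.3  96.2  28.7  70.2   0.8] [0. 0.]
    (0, 0.02, 0) [ 44.7  20.6 -65.3 110.   21.1  62.7 -32.3] [0. 0.]
    (0, 0, 0.02) [ 67.1  16.8 -68.8  88.3  15.6  85.7  -5.1] [0. 0.]
```

```bash
cat > search.py <<'E'
from sim import *
def seg(q,pose,p1,T1,step=.04):
    p,T=pose;rv=R.from_matrix(T.T@T1).as_rotvec()
    n=max(1,int(np.ceil(max(np.linalg.norm(p1-p)/step,np.linalg.norm(rv)/.13))))
    for i in range(n):
        pp=p+(p1-p)*(i+1)/n;TT=T@R.from_rotvec(rv*(i+1)/n).as_matrix();q=solve(q,pp,TT)
    return q,(p1,T1),n
def vert(yaw): return R.from_euler('xyz',[180,0,yaw],degrees=True).as_matrix()
if __name__=="__main__":
    q0=np.array(D[5][0],float)
    q,pose,n=seg(q0,fk(q0,v,sg),np.array([.45,-.155,.33]),vert(89));print("up",q.round(1),perr(q,pose))
    # one loop effects
    rng=np.random.default_rng(1);res=[]
    for t in range(60):
        W=[]
        for i in range(4):
            r=rng.uniform(.42,.75);a=np.radians(rng.uniform(-35,45));W.append((r*np.cos(a),r*np.sin(a),rng.uniform(.3,.5),rng.choice([0,60,89,130,174])))
            if W[-1][1]<-.3: W[-1]=(W[-1][0],-.3)+W[-1][2:]
        qq,po,m=q,pose,0;ok=True
        for w in W+[(.454,-.153,.268,174)]:
            qq,po,n=seg(qq,po,np.array(w[:3]),vert(w[3]),.045);m+=n
            if max(perr(qq,po))>1: ok=False;break
        if ok: res.append((qq[2],m,qq.round(0),np.round(W,2).tolist()))
    res.sort(key=lambda r:r[0]);
    for r in res[:5]:print(r)
E
time python3 search.py
```

```text
up [ -0.8  14.5  21.2 103.5  -5.8  63.   21.5] (np.float64(2.1176881456893765e-05), np.float64(6.890763349957759e-07))
(np.float64(-10.113380241975285), 57, array([ 23.,  18., -10., 108.,   4.,  54.,  95.]), [[0.52, 0.08, 0.38, 0.0], [0.69, -0.27, 0.42, 60.0], [0.38, -0.2, 0.34, 130.0], [0.54, 0.37, 0.31, 174.0]])
(np.float64(-9.775327911110649), 60, array([ 23.,  18., -10., 108.,   4.,  54.,  95.]), [[0.33, 0.3, 0.41, 89.0], [0.58, 0.14, 0.31, 130.0], [0.46, 0.16, 0.41, 89.0], [0.68, -0.28, 0.4, 0.0]])
(np.float64(-8.578472359047058), 68, array([ 22.,  18.,  -9., 108.,   3.,  54.,  96.]), [[0.35, 0.32, 0.4, 60.0], [0.56, 0.29, 0.42, 0.0], [0.61, -0.3, 0.41, 174.0], [0.42, 0.12, 0.47, 89.0]])
(np.float64(-8.384975002654016), 49, array([ 22.,  18.,  -8., 108.,   3.,  54.,  96.]), [[0.44, 0.03, 0.34, 60.0], [0.52, 0.27, 0.36, 0.0], [0.67, 0.08, 0.33, 0.0], [0.54, -0.11, 0.47, 174.0]])
(np.float64(-7.80763167283435), 48, array([ 21.,  18.,  -8., 108.,   3.,  54.,  96.]), [[0.33, 0.3, 0.45, 130.0], [0.46, -0.03, 0.37, 60.0], [0.71, -0.02, 0.32, 174.0], [0.56, -0.27, 0.32, 174.0]])
real	0m7.421s
user	0m7.771s
sys	0m0.114s
```

```bash
cat > search2.py <<'E'
from search import *
from multiprocessing import Pool
q0=np.array(D[5][0],float)
qu,pu,_=seg(q0,fk(q0,v,sg),np.array([.45,-.155,.33]),vert(89))
HOME=(.454,-.153,.268,174,0,0)
def TT(w): return R.from_euler('xyz',[w[4],w[5],0],degrees=True).as_matrix()@vert(w[3])
def go(q,po,W):
    m=0
    for w in W:
        qb=q;q,po,n=seg(q,po,np.array(w[:3]),TT(w),.045);m+=n
        if max(perr(q,po))>.5 or min((q-LO).min(),(HI-q).min())<4: return None
    return q,po,m
def samp(rng):
    r=rng.uniform(.42,.72);a=np.radians(rng.uniform(-30,45))
    return (round(r*np.cos(a),2),round(max(r*np.sin(a),-.3),2),round(rng.uniform(.3,.5),2),int(rng.choice([0,45,90,135,174,220])),int(rng.uniform(-35,35)),int(rng.uniform(-30,35)))
def work(a):
    seed,q,po,nw=a;rng=np.random.default_rng(seed);out=[]
    for t in range(60):
        W=[samp(rng) for _ in range(nw)]+[HOME]
        r=go(q,po,W)
        if r: out.append((r[0][2]+.25*r[2],r[0],r[2],W))
    return sorted(out,key=lambda o:o[0])[:2]
if __name__=="__main__":
    import os;print(os.cpu_count())
    q,po=qu,pu
    with Pool() as P_:
        for st in range(3):
            o=sorted(sum(P_.map(work,[(100*st+i,q,po,2+i%3) for i in range(24)]),[]),key=lambda o:o[0])
            for x in o[:2]:print(st,x[2],x[1].round(0),x[3])
            q=o[0][1];po=(np.array(HOME[:3]),TT(HOME))
E
time python3 search2.py
```

```text
4
0 46 [ 56.  26. -59. 107.  26.  61.  71.] [(np.float64(0.54), np.float64(0.33), 0.37, 45, 5, -20), (np.float64(0.63), np.float64(-0.05), 0.39, 0, 33, 20), (0.454, -0.153, 0.268, 174, 0, 0)]
0 59 [ 56.  26. -58. 108.  25.  60.  71.] [(np.float64(0.56), np.float64(0.03), 0.4, 174, -20, 15), (np.float64(0.58), np.float64(-0.13), 0.4, 0, 34, -16), (0.454, -0.153, 0.268, 174, 0, 0)]
1 26 [ 60.  29. -66. 107.  30.  63.  66.] [(np.float64(0.56), np.float64(-0.01), 0.44, 135, -1, -26), (np.float64(0.57), np.float64(0.06), 0.47, 90, 0, -11), (0.454, -0.153, 0.268, 174, 0, 0)]
1 30 [ 60.  30. -67. 107.  31.  64.  65.] [(np.float64(0.49), np.float64(0.07), 0.48, 220, -30, -24), (np.float64(0.55), np.float64(0.25), 0.42, 174, 2, 9), (np.float64(0.65), np.float64(0.21), 0.32, 174, 14, -13), (0.454, -0.153, 0.268, 174, 0, 0)]
2 19 [ 60.  30. -67. 107.  31.  64.  65.] [(np.float64(0.63), np.float64(-0.14), 0.39, 174, -8, 7), (np.float64(0.67), np.float64(0.01), 0.36, 220, -6, 0), (0.454, -0.153, 0.268, 174, 0, 0)]
2 18 [ 60.  30. -67. 107.  30.  63.  66.] [(np.float64(0.43), np.float64(0.05), 0.33, 135, -1, -2), (np.float64(0.56), np.float64(-0.28), 0.33, 174, 10, 7), (0.454, -0.153, 0.268, 174, 0, 0)]
real	1m36.020s
user	6m1.853s
sys	0m0.169s
```

```bash
cat > nx.py <<'E'
from search2 import *
from scipy.linalg import logm
import sys
def rows(pose,p1,T1,step=.04,rot=.125):
    A=np.eye(4);A[:3,:3]=pose[1];A[:3,3]=pose[0];B=np.eye(4);B[:3,:3]=T1;B[:3,3]=p1
    C=np.linalg.inv(A)@B
    rv=R.from_matrix(C[:3,:3]).as_rotvec();n=int(np.ceil(max(np.linalg.norm(p1-pose[0])/step,np.linalg.norm(rv)/rot)))
    # constant row: rotate r each, shift s before rotation, so C.t = sum R^i s
    r=rv/n;Ri=R.from_rotvec(r).as_matrix();S=sum(np.linalg.matrix_power(Ri,i) for i in range(n))
    return n,np.linalg.solve(S,C[:3,3]).round(4),r.round(4)
def chain(q,W,Wt=None):
    for p1,T1 in W:
        pose=fk(q,v,sg);n,s,r=rows(pose,p1,T1);mx=0;zmin=9;mar=99;ymin=9
        print(n,"x",s.tolist(),r.tolist(),end=' ')
        for i in range(n):
            qn,_=run(q,[(s,r)]);mx=max(mx,np.abs(qn-q).max());q=qn;zmin=min(zmin,fk(q,v,sg)[0][2]);mar=min(mar,(q-LO).min(),(HI-q).min());ymin=min(ymin,fk(q,v,sg)[0][1])
        print("->",q.round(1),"maxdq %.1f zmin %.3f ymin %.3f margin %.1f"%(mx,zmin,ymin,mar),"err mm",np.round((fk(q,v,sg)[0]-p1)*1e3,1))
    return q
def W(*w): return np.array(w[:3]),TT(w)
UP=W(.45,-.155,.33,89,0,0)
L1=[W(.54,.33,.37,45,5,-20),W(.63,-.05,.39,0,33,20),W(.454,-.153,.268,174,0,0)]
L2=[W(.56,-.01,.44,135,-1,-26),W(.57,.06,.47,90,0,-11),W(.454,-.153,.268,174,0,0)]
GR=[target(.03,2),target(-.017,2)]
def now():
    from workcell import arm
    s=arm.read_state();print(round(s["time_s"],2),s["qpos"].round(1),s["eef_pos"].round(3),s["ft_force"].round(1));return s["qpos"]
E
python3 - <<'E'
from nx import *
chain(now(),[UP]+L1+L2+GR)
E
```

```text
5.65 [ 41.7  18.  -16.2 132.5 -62.8  15.   83.5] [ 0.479 -0.158  0.21 ] [-0.8 -0.1 -0.5]
5 x [0.0023, 0.0015, -0.0248] [0.0995, -0.0256, -0.007] -> [  1.3  14.3  18.4 103.5  -5.   63.   20.5] maxdq 24.5 zmin 0.233 ymin -0.158 margin 11.4 err mm [-0.2  0.1  0.2]
13 x [0.0384, -0.0067, 0.0012] [-0.0226, 0.017, 0.0573] -> [-45.9  16.4   9.4  97.3   7.1  47.8 -85.5] maxdq 9.2 zmin 0.328 ymin -0.116 margin 27.6 err mm [-0.4 -0.1 -0.4]
11 x [-0.0047, 0.0355, -0.0097] [0.0651, -0.0413, 0.0881] -> [ 11.6  46.   14.   51.1 -35.3 112.8 -77.3] maxdq 7.1 zmin 0.384 ymin -0.050 margin 0.8 err mm [0.1 0.2 0.5]
26 x [0.0092, 0.0098, 0.0] [0.0219, 0.0327, 0.1142] -> [  -4.3   41.4   68.1  130.6  -61.    50.7 -166. ] maxdq 14.6 zmin 0.132 ymin -0.250 margin 2.1 err mm [-131.6  -97.4 -135.7]
12 x [-0.0165, 0.0295, -0.0187] [-0.0087, -0.0317, 0.0614] -> [  20.9   15.    68.1  141.1  -62.7   54.2 -166. ] maxdq 3.8 zmin 0.143 ymin -0.272 margin 0.3 err mm [-315.3 -261.9 -188.6]
13 x [0.0067, 0.0402, -0.0075] [0.0263, 0.0139, 0.0762] -> [  55.3   54.8   68.1  141.1  -62.7   71.9 -166. ] maxdq 4.1 zmin 0.090 ymin -0.300 margin 0.3 err mm [-484.1 -311.8 -380. ]
11 x [-0.02, 0.0345, -0.0085] [0.0431, 0.0122, -0.1044] -> [ -22.1   39.2   68.1  141.1  -62.7   44.6 -166. ] maxdq 7.8 zmin 0.094 ymin -0.248 margin 0.3 err mm [-154.6   36.4 -151.7]
6 x [-0.034, -0.0073, -0.0065] [-0.0063, -0.0845, 0.0294] -> [  -3.9   19.8   66.7  130.5  -62.7   55.2 -166. ] maxdq 6.0 zmin 0.139 ymin -0.216 margin 0.3 err mm [-96.3 -62.9  73.3]
5 x [-0.0093, 0.01, 0.033] [0.0068, -0.0041, 0.0052] -> [  56.4   21.5  -11.   132.5  -62.7   25.9 -166. ] maxdq 24.9 zmin 0.189 ymin -0.236 margin 0.3 err mm [-107.3  -88.3   35.4]
```

Request:
drive_tool([
  [[0.0012,0.0008,-0.0124],[0.05,-0.0128,-0.0035],0.06],
  [[0.0012,0.0008,-0.0124],[0.05,-0.0128,-0.0035],0.06],
  [[0.0012,0.0008,-0.0124],[0.05,-0.0128,-0.0035],0.06],
  [[0.0012,0.0008,-0.0124],[0.05,-0.0128,-0.0035],0.06],
  [[0.0012,0.0008,-0.0124],[0.05,-0.0128,-0.0035],0.06],
])

```text
time_s: 6.15
eef_pos: [0.4589, -0.1571, 0.2697]
tool_rot: [165.5, -3.8, 88.5]
ft_force: [-0.0, 0.4, -0.6]
grip_width: 0.0601
grasp_force: 0.0
```

Request:
drive_tool([
  [[0.0012,0.0008,-0.0124],[0.05,-0.0128,-0.0035],0.06],
  [[0.0012,0.0008,-0.0124],[0.05,-0.0128,-0.0035],0.06],
  [[0.0012,0.0008,-0.0124],[0.05,-0.0128,-0.0035],0.06],
  [[0.0012,0.0008,-0.0124],[0.05,-0.0128,-0.0035],0.06],
  [[0.0012,0.0008,-0.0124],[0.05,-0.0128,-0.0035],0.06],
  [[0,0,0],[0,0,0],0.06],
])

```text
time_s: 6.75
eef_pos: [0.4562, -0.1525, 0.332]
tool_rot: [179.5, -0.0, 89.2]
ft_force: [-0.1, 0.2, -0.6]
grip_width: 0.0599
grasp_force: 0.0
```

```bash
cat > s3.py <<'E'
from nx import *
def quiet(q,wps):
    tot=0;plan=[]
    for w in wps:
        p1,T1=W(*w);n,s,r=rows(fk(q,v,sg),p1,T1,.045,.13);tot+=n
        if tot>70: return None
        for i in range(n):
            qn,_=run(q,[(s,r)]);
            if np.abs(qn-q).max()>9 or min((qn-LO).min(),(HI-qn).min())<5: return None
            q=qn;t=fk(q,v,sg)[0]
            if t[2]<.26 or t[1]<-.33: return None
        plan.append((n,s.tolist(),r.tolist()))
    if np.linalg.norm(fk(q,v,sg)[0]-p1)>.004: return None
    return q,tot,plan
HM=(.454,-.153,.268,174,0,0)
def work(a):
    seed,q,nw=a;rng=np.random.default_rng(seed);out=[]
    for t in range(70):
        wp=[samp(rng) for _ in range(nw)]+[HM]
        r=quiet(q,wp)
        if r: out.append((max(r[0][2],-66)+.4*r[1],r[0],r[1],r[2],[tuple(float(x) for x in w) for w in wp]))
    return sorted(out,key=lambda o:o[0])[:2]
if __name__=="__main__":
    q=now()
    with Pool() as P_:
        for st in range(2):
            o=sorted(sum(P_.map(work,[(1000*st+i,q,1+i%3) for i in range(40)]),[]),key=lambda o:o[0])
            for x in o[:3]:print(st,x[2],x[1].round(0),x[3],x[4])
            q=o[0][1]
E
time python3 s3.py
```

```text
6.75 [  3.2  14.3  15.6 102.9  -4.5  62.9  19.5] [ 0.456 -0.153  0.332] [-0.1  0.2 -0.6]
0 14 [ 22.  18.  -8. 108.   3.  54.  96.] [(7, [-0.0213, 0.0084, 0.0083], [-0.04, -0.0597, -0.1037]), (7, [0.0237, 0.0083, -0.0003], [-0.0101, 0.0722, -0.1035])] [(0.56, -0.28, 0.31, 135.0, -16.0, -24.0), (0.454, -0.153, 0.268, 174.0, 0.0, 0.0)]
0 16 [ 22.  18.  -9. 108.   3.  54.  96.] [(8, [0.0165, 0.0382, 0.0085], [-0.0637, -0.0069, -0.102]), (8, [0.0157, -0.0398, -0.0053], [0.0424, 0.0485, -0.0789])] [(0.7, 0.07, 0.32, 135.0, 8.0, -28.0), (0.454, -0.153, 0.268, 174.0, 0.0, 0.0)]
0 19 [ 22.  18.  -8. 108.   3.  54.  96.] [(6, [-0.0257, 0.0289, -0.0048], [-0.0674, -0.0828, 0.0151]), (13, [0.0216, -0.0042, 0.0049], [-0.0025, 0.0549, -0.1166])] [(0.61, -0.3, 0.42, 90.0, -29.0, -24.0), (0.454, -0.153, 0.268, 174.0, 0.0, 0.0)]
1 30 [ 32.  19. -22. 108.   9.  55.  90.] [(10, [0.0244, 0.0369, -0.0012], [-0.0599, 0.0056, 0.0602]), (8, [0.0087, 0.0082, -0.0], [0.1034, 0.0575, -0.0521]), (12, [-0.0182, -0.0385, 0.0102], [-0.0064, -0.0476, 0.0004])] [(0.36, 0.25, 0.39, 135.0, 32.0, -12.0), (0.33, 0.33, 0.43, 174.0, -1.0, 33.0), (0.454, -0.153, 0.268, 174.0, 0.0, 0.0)]
1 36 [ 34.  19. -24. 108.   9.  55.  89.] [(12, [0.0033, -0.0039, -0.0127], [-0.0672, 0.0091, 0.1034]), (12, [0.0354, 0.0287, 0.0145], [0.0526, -0.0242, -0.1112]), (12, [-0.0109, -0.0377, 0.0138], [0.0021, 0.0203, 0.0])] [(0.38, -0.21, 0.4, 90.0, 34.0, -29.0), (0.35, 0.31, 0.42, 174.0, 0.0, -14.0), (0.454, -0.153, 0.268, 174.0, 0.0, 0.0)]
1 30 [ 31.  19. -21. 108.   8.  55.  90.] [(12, [0.004, 0.0381, -0.0176], [0.0226, -0.0328, 0.0048]), (9, [-0.0302, -0.0123, 0.0031], [-0.074, 0.0644, 0.0735]), (9, [0.0036, -0.0415, 0.0054], [0.06, -0.0115, -0.0697])] [(0.44, 0.33, 0.41, 174.0, -18.0, -21.0), (0.64, 0.13, 0.41, 135.0, 30.0, -8.0), (0.454, -0.153, 0.268, 174.0, 0.0, 0.0)]
real	0m55.819s
user	3m9.328s
sys	0m0.058s
```

```bash
sed -i 's/+.4\*r\[1\]/+.15*r[1]/; s/<5: return/<3: return/; s/range(70)/range(120)/; s/1+i%3) for i in range(40)/2+i%3) for i in range(40)/' s3.py; time python3 s3.py
```

```text
6.75 [  3.2  14.3  15.6 102.9  -4.5  62.9  19.5] [ 0.456 -0.153  0.332] [-0.1  0.2 -0.6]
0 53 [ 43.  21. -38. 108.  15.  57.  83.] [(7, [0.0144, -0.0034, -0.0112], [-0.0308, 0.0782, 0.0948]), (11, [0.0366, -0.0174, 0.0143], [-0.0102, -0.0205, -0.0715]), (16, [-0.038, 0.0242, 0.0101], [-0.0116, -0.0339, 0.0476]), (19, [0.0135, -0.0096, 0.0025], [0.0164, 0.0325, -0.1189])] [(0.45, -0.07, 0.43, 45.0, 24.0, -24.0), (0.45, 0.39, 0.41, 90.0, 10.0, -25.0), (0.62, -0.3, 0.39, 45.0, -22.0, -23.0), (0.454, -0.153, 0.268, 174.0, 0.0, 0.0)]
0 41 [ 37.  20. -29. 108.  11.  55.  87.] [(13, [0.043, 0.0058, 0.0063], [-0.0368, 0.0094, -0.0033]), (16, [-0.0444, 0.005, -0.0012], [-0.0011, -0.0087, -0.0001]), (12, [0.0204, -0.0043, 0.0018], [0.0333, 0.0321, -0.1197])] [(0.54, 0.41, 0.3, 90.0, 7.0, -28.0), (0.62, -0.3, 0.32, 90.0, -1.0, -29.0), (0.454, -0.153, 0.268, 174.0, 0.0, 0.0)]
0 63 [ 37.  19. -30. 108.  12.  55.  87.] [(11, [0.0434, 0.0001, -0.0066], [-0.0337, 0.0253, -0.006]), (16, [0.0005, 0.0253, 0.007], [0.0489, -0.0288, 0.1115]), (11, [-0.0295, 0.0276, -0.0103], [-0.0396, 0.0046, -0.0012]), 
[... 869 characters left out ...]
  26.  61.  70.] [(24, [0.0247, -0.0022, -0.0051], [0.0136, 0.0303, 0.1243]), (20, [0.0016, 0.0035, 0.0054], [-0.0273, -0.007, -0.122]), (9, [-0.0154, -0.0426, -0.001], [0.0317, 0.0068, -0.0729])] [(0.45, 0.21, 0.43, 0.0, 28.0, 11.0), (0.5, 0.24, 0.32, 135.0, 13.0, -10.0), (0.454, -0.153, 0.268, 174.0, 0.0, 0.0)]
1 25 [ 54.  25. -55. 108.  24.  60.  73.] [(12, [0.0277, 0.0244, -0.0059], [-0.0573, 0.0086, 0.1088]), (7, [-0.0238, -0.007, 0.0063], [0.0584, -0.0276, -0.0953]), (6, [-0.0232, -0.0322, 0.0112], [0.0344, 0.0032, -0.1115])] [(0.38, 0.21, 0.46, 90.0, 29.0, -24.0), (0.42, 0.07, 0.36, 135.0, 10.0, -6.0), (0.454, -0.153, 0.268, 174.0, 0.0, 0.0)]
real	1m53.510s
user	6m25.905s
sys	0m0.178s
```

```bash
python3 - <<'E'
from nx import *
def mv(q,rowsl):
    mx=0
    for r in rowsl:
        qn,po=run(q,[r]);mx=max(mx,np.abs(qn-q).max());q=qn
    return q,mx
for q in ([59,29,-64,107,29,63,67],[62,31,-69,107,31,64,66],[54,25,-55,108,24,60,73]):
    q=np.array(q,float);print("START",q)
    q=chain(q,[target(.028,2),target(-.017,2)])
    for lab,n,a in(("back90",12,-.131),("fwd180",24,.131),("back90",12,-.131),("fwd180",24,.131)):
        q,mx=mv(q,[(O,[0,0,a])]*n);p,M=fk(q,v,sg);print(lab,q.round(1),mx.round(1),p.round(4),M[:,2].round(3))
E
```

```text
START [ 59.  29. -64. 107.  29.  63.  67.]
5 x [-0.0044, 0.0005, 0.0162] [-0.0311, -0.1012, -0.013] -> [ 69.4  31.7 -62.  122.6  42.4  20.6  67.2] maxdq 11.6 zmin 0.205 ymin -0.173 margin 5.1 err mm [ 39.5 -19.8  23.1]
2 x [0.0229, 0.0079, 0.0247] [-0.002, -0.0206, 0.0001] -> [ 66.4  38.4 -61.4 132.4  95.6  17.7  14.8] maxdq 30.1 zmin 0.153 ymin -0.161 margin 1.1 err mm [-0.1 -0.1 -0.1]
back90 [ 64.2  36.4 -57.2 132.5  97.7  14.3 102.6] 7.5 [ 0.5134 -0.1482  0.1532] [ 0.488  0.11  -0.866]
fwd180 [ 70.6  43.5 -70.7 132.3  92.9  26.  -72.2] 7.5 [ 0.5134 -0.1482  0.1532] [ 0.488  0.11  -0.866]
back90 [ 64.9  37.  -58.5 132.4  96.9  15.3  13.4] 7.3 [ 0.5134 -0.1482  0.1532] [ 0.488  0.11  -0.866]
fwd180 [  70.5   43.4  -70.5  132.3   93.    25.9 -162.3] 7.5 [ 0.5134 -0.1482  0.1532] [ 0.488  0.11  -0.866]
START [ 62.  31. -69. 107.  31.  64.  66.]
5 x [-0.0039, -0.0001, 0.0165] [-0.0266, -0.0992, -0.0095] -> [ 71.9  31.9 -63.6 132.2  70.7  13.7  38.9] maxdq 25.7 zmin 0.192 ymin -0.155 margin 0.4 err mm [ 0.1  0.3 -0.2]
2 x [-0.0, -0.0001, 0.0224] [0.0001, 0.0, 0.0] -> [ 64.3  36.5 -57.4 
[... 628 characters left out ...]
.7 -54.8 124.1  12.1  17.5  97.9] maxdq 22.4 zmin 0.205 ymin -0.174 margin 4.2 err mm [ 15.1 -20.7  44. ]
3 x [0.0115, 0.0046, 0.0263] [0.0027, -0.0103, -0.0001] -> [ 65.4  34.5 -57.5 128.8  72.   13.7  38.2] maxdq 42.1 zmin 0.172 ymin -0.175 margin 0.4 err mm [ 8.3 -9.5 18.7]
back90 [ 71.7  41.3 -70.7 128.7  79.2  24.8 121.7] 7.5 [ 0.5218 -0.1577  0.172 ] [ 0.474  0.114 -0.873]
fwd180 [ 66.1  35.1 -59.  128.8  73.1  14.8 -52.9] 7.5 [ 0.5218 -0.1577  0.172 ] [ 0.474  0.114 -0.873]
back90 [ 71.6  41.2 -70.5 128.7  79.2  24.6  31.7] 7.5 [ 0.5218 -0.1577  0.172 ] [ 0.474  0.114 -0.873]
fwd180 [  65.9   34.9  -58.6  128.8   72.8   14.5 -142.7] 7.5 [ 0.5218 -0.1577  0.172 ] [ 0.474  0.114 -0.873]
```

Request:
drive_tool([
  [[0.0144,-0.0034,-0.0112],[-0.0308,0.0782,0.0948],0.06],
  [[0.0144,-0.0034,-0.0112],[-0.0308,0.0782,0.0948],0.06],
  [[0.0144,-0.0034,-0.0112],[-0.0308,0.0782,0.0948],0.06],
  [[0.0144,-0.0034,-0.0112],[-0.0308,0.0782,0.0948],0.06],
  [[0.0144,-0.0034,-0.0112],[-0.0308,0.0782,0.0948],0.06],
  [[0.0144,-0.0034,-0.0112],[-0.0308,0.0782,0.0948],0.06],
  [[0.0144,-0.0034,-0.0112],[-0.0308,0.0782,0.0948],0.06],
])

```text
time_s: 7.45
eef_pos: [0.447, -0.0712, 0.4286]
tool_rot: [178.6, -33.6, 50.0]
ft_force: [-0.0, 0.2, -0.4]
grip_width: 0.06
grasp_force: 0.0
```

Request:
drive_tool([
  [[0.0366,-0.0174,0.0143],[-0.0102,-0.0205,-0.0715],0.06],
  [[0.0366,-0.0174,0.0143],[-0.0102,-0.0205,-0.0715],0.06],
  [[0.0366,-0.0174,0.0143],[-0.0102,-0.0205,-0.0715],0.06],
  [[0.0366,-0.0174,0.0143],[-0.0102,-0.0205,-0.0715],0.06],
  [[0.0366,-0.0174,0.0143],[-0.0102,-0.0205,-0.0715],0.06],
  [[0.0366,-0.0174,0.0143],[-0.0102,-0.0205,-0.0715],0.06],
])

```text
time_s: 8.05
eef_pos: [0.4811, 0.1825, 0.4483]
tool_rot: [162.4, -22.2, 76.6]
ft_force: [0.6, -0.3, 0.3]
grip_width: 0.0599
grasp_force: 0.0
```

Request:
drive_tool([
  [[0.0366,-0.0174,0.0143],[-0.0102,-0.0205,-0.0715],0.06],
  [[0.0366,-0.0174,0.0143],[-0.0102,-0.0205,-0.0715],0.06],
  [[0.0366,-0.0174,0.0143],[-0.0102,-0.0205,-0.0715],0.06],
  [[0.0366,-0.0174,0.0143],[-0.0102,-0.0205,-0.0715],0.06],
  [[0.0366,-0.0174,0.0143],[-0.0102,-0.0205,-0.0715],0.06],
  [[0,0,0],[0,0,0],0.06],
])

```text
time_s: 8.65
eef_pos: [0.4439, 0.3951, 0.4064]
tool_rot: [155.0, -9.2, 94.8]
ft_force: [-0.3, -0.5, 0.3]
grip_width: 0.0598
grasp_force: 0.0
```

```bash
python3 - <<'E'
from nx import *
q=now();chain(q,[W(.62,-.3,.39,45,-22,-23),W(.454,-.153,.268,174,0,0)])
E
```

```text
8.65 [-33.1   9.5 -22.7 103.5  23.6  46.9 -65. ] [0.444 0.395 0.406] [-0.3 -0.5  0.3]
18 x [-0.0339, 0.022, 0.0089] [-0.0107, -0.0304, 0.0428] -> [ 11.   16.9   5.4  97.9  21.7  39.6 -47.5] maxdq 2.5 zmin 0.382 ymin -0.299 margin 26.3 err mm [-0.   0.5  0.9]
19 x [0.0135, -0.0097, 0.0025] [0.0164, 0.0325, -0.1189] -> [ 43.6  20.9 -38.6 107.7  15.4  56.6  82.2] maxdq 7.4 zmin 0.268 ymin -0.285 margin 24.9 err mm [0.2 0.3 0.4]
```

Request:
drive_tool([
  [[-0.038,0.0245,0.01],[-0.012,-0.034,0.048],0.06],
  [[-0.038,0.0245,0.01],[-0.012,-0.034,0.048],0.06],
  [[-0.038,0.0245,0.01],[-0.012,-0.034,0.048],0.06],
  [[-0.038,0.0245,0.01],[-0.012,-0.034,0.048],0.06],
  [[-0.038,0.0245,0.01],[-0.012,-0.034,0.048],0.06],
  [[-0.038,0.0245,0.01],[-0.012,-0.034,0.048],0.06],
  [[-0.038,0.0245,0.01],[-0.012,-0.034,0.048],0.06],
  [[-0.038,0.0245,0.01],[-0.012,-0.034,0.048],0.06],
])

```text
time_s: 9.45
eef_pos: [0.6155, 0.0601, 0.384]
tool_rot: [152.6, -4.8, 67.0]
ft_force: [0.7, 0.9, 0.5]
grip_width: 0.0604
grasp_force: 0.0
```

Request:
drive_tool([
  [[-0.038,0.0245,0.01],[-0.012,-0.034,0.048],0.06],
  [[-0.038,0.0245,0.01],[-0.012,-0.034,0.048],0.06],
  [[-0.038,0.0245,0.01],[-0.012,-0.034,0.048],0.06],
  [[-0.038,0.0245,0.01],[-0.012,-0.034,0.048],0.06],
  [[-0.038,0.0245,0.01],[-0.012,-0.034,0.048],0.06],
  [[-0.038,0.0245,0.01],[-0.012,-0.034,0.048],0.06],
  [[-0.038,0.0245,0.01],[-0.012,-0.034,0.048],0.06],
  [[-0.038,0.0245,0.01],[-0.012,-0.034,0.048],0.06],
])

```text
time_s: 10.25
eef_pos: [0.6144, -0.3059, 0.3907]
tool_rot: [148.6, -2.0, 40.2]
ft_force: [0.7, -0.1, -0.7]
grip_width: 0.06
grasp_force: 0.0
```

Request:
drive_tool([
  [[0.0135,-0.0097,0.0025],[0.0164,0.0325,-0.1189],0.06],
  [[0.0135,-0.0097,0.0025],[0.0164,0.0325,-0.1189],0.06],
  [[0.0135,-0.0097,0.0025],[0.0164,0.0325,-0.1189],0.06],
  [[0.0135,-0.0097,0.0025],[0.0164,0.0325,-0.1189],0.06],
  [[0.0135,-0.0097,0.0025],[0.0164,0.0325,-0.1189],0.06],
  [[0.0135,-0.0097,0.0025],[0.0164,0.0325,-0.1189],0.06],
])

```text
time_s: 10.85
eef_pos: [0.6205, -0.2155, 0.3459]
tool_rot: [156.7, 7.4, 82.0]
ft_force: [-0.2, 0.6, 0.6]
grip_width: 0.0596
grasp_force: 0.0
```

Request:
drive_tool([
  [[0.0135,-0.0097,0.0025],[0.0164,0.0325,-0.1189],0.06],
  [[0.0135,-0.0097,0.0025],[0.0164,0.0325,-0.1189],0.06],
  [[0.0135,-0.0097,0.0025],[0.0164,0.0325,-0.1189],0.06],
  [[0.0135,-0.0097,0.0025],[0.0164,0.0325,-0.1189],0.06],
  [[0.0135,-0.0097,0.0025],[0.0164,0.0325,-0.1189],0.06],
  [[0.0135,-0.0097,0.0025],[0.0164,0.0325,-0.1189],0.06],
])

```text
time_s: 11.45
eef_pos: [0.5595, -0.1518, 0.3011]
tool_rot: [168.9, 8.9, 124.8]
ft_force: [-0.2, -0.4, 0.6]
grip_width: 0.0597
grasp_force: 0.0
```

```bash
python3 - <<'E'
from nx import *
q=now();chain(q,[W(.454,-.153,.268,174,0,0),W(.38,.21,.46,90,29,-24),W(.42,.07,.36,135,10,-6),W(.454,-.153,.268,174,0,0)])
E
```

```text
11.45 [ 34.   18.9 -26.8 104.5   9.8  44.7  39.1] [ 0.559 -0.152  0.301] [-0.2 -0.4  0.6]
8 x [0.0117, -0.0078, 0.0022] [0.0143, 0.0284, -0.1048] -> [ 43.4  20.9 -38.2 107.8  15.3  56.5  82.4] maxdq 5.7 zmin 0.268 ymin -0.153 margin 32.8 err mm [-0.2 -0.3 -0.2]
12 x [0.0277, 0.0245, -0.0059] [-0.0574, 0.0087, 0.1088] -> [ 51.8 -16.8 -45.2 119.9 -51.   61.4  33.6] maxdq 7.5 zmin 0.274 ymin -0.126 margin 4.7 err mm [ 0.2  0.1 -0. ]
7 x [-0.0239, -0.007, 0.0062] [0.0584, -0.0277, -0.0953] -> [ 47.5   7.5 -58.7 111.1  -2.8  57.3  36.3] maxdq 8.1 zmin 0.360 ymin 0.070 margin 7.8 err mm [-0.1 -0.1  0.1]
7 x [-0.0196, -0.0277, 0.0097] [0.0294, 0.0028, -0.0955] -> [ 54.   25.  -54.9 107.6  23.6  59.7  73.3] maxdq 6.9 zmin 0.268 ymin -0.153 margin 13.1 err mm [-0.1  0.4  0.1]
```

Request:
drive_tool([
  [[0.0117,-0.0078,0.0022],[0.0143,0.0284,-0.1048],0.06],
  [[0.0117,-0.0078,0.0022],[0.0143,0.0284,-0.1048],0.06],
  [[0.0117,-0.0078,0.0022],[0.0143,0.0284,-0.1048],0.06],
  [[0.0117,-0.0078,0.0022],[0.0143,0.0284,-0.1048],0.06],
  [[0.0117,-0.0078,0.0022],[0.0143,0.0284,-0.1048],0.06],
  [[0.0117,-0.0078,0.0022],[0.0143,0.0284,-0.1048],0.06],
  [[0.0117,-0.0078,0.0022],[0.0143,0.0284,-0.1048],0.06],
  [[0.0117,-0.0078,0.0022],[0.0143,0.0284,-0.1048],0.06],
])

```text
time_s: 12.25
eef_pos: [0.454, -0.1526, 0.268]
tool_rot: [-180.0, -0.0, 174.0]
ft_force: [0.8, -0.3, -0.4]
grip_width: 0.0601
grasp_force: 0.0
```

```bash
sed -i 's/range(2):/range(1):/; s/tot>70/tot>55/; s/range(120)/range(150)/;s/1000\*st+i/7000+i/' s3.py; python3 s3.py
```

```text
12.25 [ 43.3  21.  -38.2 107.7  15.4  56.5  82.3] [ 0.454 -0.153  0.268] [ 0.8 -0.3 -0.4]
0 52 [ 60.  30. -67. 108.  31.  64.  66.] [(24, [0.005, -0.0014, -0.0077], [-0.0048, -0.0064, 0.1264]), (4, [0.0206, 0.0092, 0.0302], [-0.0087, 0.0, 0.0002]), (24, [-0.0023, -0.0037, 0.0027], [0.0049, 0.0086, -0.1264])] [(0.42, -0.07, 0.45, 0.0, -6.0, -4.0), (0.51, -0.12, 0.34, 0.0, -8.0, -4.0), (0.454, -0.153, 0.268, 174.0, 0.0, 0.0)]
0 49 [ 58.  28. -62. 107.  28.  62.  69.] [(9, [-0.0178, 0.0298, -0.0222], [0.0346, -0.0185, -0.085]), (13, [0.0145, -0.032, -0.0005], [-0.0476, -0.0173, 0.1098]), (13, [-0.0075, 0.0194, 0.0004], [0.0716, -0.0061, -0.1063]), (8, [-0.0094, -0.0235, 0.0317], [-0.0198, 0.0574, 0.063]), (6, [0.036, 0.0172, 0.0003], [-0.0876, 0.0006, 0.0023])] [(0.53, 0.16, 0.43, 220.0, -14.0, -14.0), (0.38, -0.22, 0.38, 135.0, 18.0, -27.0), (0.5, -0.01, 0.39, 220.0, -31.0, -29.0), (0.66, -0.27, 0.3, 174.0, -30.0, 3.0), (0.454, -0.153, 0.268, 174.0, 0.0, 0.0)]
0 52 [ 57.  27. -61. 108.  27.  61.  69.] [(6, [-0.0133, 0.0041, -0.0358], [0.0048, -0.0517, 0.1159]), (19, [-0.004, 0.0032, 0.0084], [0.02, 0.0144, 0.1223]), (18, [0.0213, -0.0204, 0.0101], [0.0403, 0.0058, -0.117]), (9, [-0.0253, -0.0361, 0.0043], [0.0248, -0.0702, -0.0852])] [(0.51, -0.15, 0.49, 135.0, -9.0, -15.0), (0.55, -0.23, 0.34, 0.0, 9.0, -4.0), (0.45, 0.21, 0.39, 135.0, 27.0, 27.0), (0.454, -0.153, 0.268, 174.0, 0.0, 0.0)]
```

Request:
drive_tool([
  [[0.005,-0.0014,-0.0077],[-0.0048,-0.0064,0.1264],0.06],
  [[0.005,-0.0014,-0.0077],[-0.0048,-0.0064,0.1264],0.06],
  [[0.005,-0.0014,-0.0077],[-0.0048,-0.0064,0.1264],0.06],
  [[0.005,-0.0014,-0.0077],[-0.0048,-0.0064,0.1264],0.06],
  [[0.005,-0.0014,-0.0077],[-0.0048,-0.0064,0.1264],0.06],
  [[0.005,-0.0014,-0.0077],[-0.0048,-0.0064,0.1264],0.06],
  [[0.005,-0.0014,-0.0077],[-0.0048,-0.0064,0.1264],0.06],
  [[0.005,-0.0014,-0.0077],[-0.0048,-0.0064,0.1264],0.06],
])

```text
time_s: 13.05
eef_pos: [0.4144, -0.1418, 0.3293]
tool_rot: [176.6, 1.4, 115.4]
ft_force: [0.3, -0.3, -1.3]
grip_width: 0.06
grasp_force: 0.0
```

Request:
drive_tool([
  [[0.005,-0.0014,-0.0077],[-0.0048,-0.0064,0.1264],0.06],
  [[0.005,-0.0014,-0.0077],[-0.0048,-0.0064,0.1264],0.06],
  [[0.005,-0.0014,-0.0077],[-0.0048,-0.0064,0.1264],0.06],
  [[0.005,-0.0014,-0.0077],[-0.0048,-0.0064,0.1264],0.06],
  [[0.005,-0.0014,-0.0077],[-0.0048,-0.0064,0.1264],0.06],
  [[0.005,-0.0014,-0.0077],[-0.0048,-0.0064,0.1264],0.06],
  [[0.005,-0.0014,-0.0077],[-0.0048,-0.0064,0.1264],0.06],
  [[0.005,-0.0014,-0.0077],[-0.0048,-0.0064,0.1264],0.06],
])

```text
time_s: 13.85
eef_pos: [0.3985, -0.1024, 0.3894]
tool_rot: [173.8, -0.7, 57.4]
ft_force: [0.5, 0.3, 0.8]
grip_width: 0.06
grasp_force: 0.0
```

Request:
drive_tool([
  [[0.005,-0.0014,-0.0077],[-0.0048,-0.0064,0.1264],0.06],
  [[0.005,-0.0014,-0.0077],[-0.0048,-0.0064,0.1264],0.06],
  [[0.005,-0.0014,-0.0077],[-0.0048,-0.0064,0.1264],0.06],
  [[0.005,-0.0014,-0.0077],[-0.0048,-0.0064,0.1264],0.06],
  [[0.005,-0.0014,-0.0077],[-0.0048,-0.0064,0.1264],0.06],
  [[0.005,-0.0014,-0.0077],[-0.0048,-0.0064,0.1264],0.06],
  [[0.005,-0.0014,-0.0077],[-0.0048,-0.0064,0.1264],0.06],
  [[0.005,-0.0014,-0.0077],[-0.0048,-0.0064,0.1264],0.06],
])

```text
time_s: 14.65
eef_pos: [0.4198, -0.0685, 0.4509]
tool_rot: [174.1, -4.2, -0.5]
ft_force: [0.3, -0.2, -0.1]
grip_width: 0.0599
grasp_force: 0.0
```

Request:
drive_tool([
  [[0.0206,0.0092,0.0302],[-0.0087,0,0],0.06],
  [[0.0206,0.0092,0.0302],[-0.0087,0,0],0.06],
  [[0.0206,0.0092,0.0302],[-0.0087,0,0],0.06],
  [[0.0206,0.0092,0.0302],[-0.0087,0,0],0.06],
])

```text
time_s: 15.05
eef_pos: [0.5109, -0.1202, 0.3402]
tool_rot: [172.0, -4.1, -0.2]
ft_force: [-0.4, -0.3, 1.0]
grip_width: 0.06
grasp_force: 0.0
```

Request:
drive_tool([
  [[-0.0023,-0.0037,0.0027],[0.0049,0.0086,-0.1264],0.06],
  [[-0.0023,-0.0037,0.0027],[0.0049,0.0086,-0.1264],0.06],
  [[-0.0023,-0.0037,0.0027],[0.0049,0.0086,-0.1264],0.06],
  [[-0.0023,-0.0037,0.0027],[0.0049,0.0086,-0.1264],0.06],
  [[-0.0023,-0.0037,0.0027],[0.0049,0.0086,-0.1264],0.06],
  [[-0.0023,-0.0037,0.0027],[0.0049,0.0086,-0.1264],0.06],
  [[-0.0023,-0.0037,0.0027],[0.0049,0.0086,-0.1264],0.06],
  [[-0.0023,-0.0037,0.0027],[0.0049,0.0086,-0.1264],0.06],
])

```text
time_s: 15.85
eef_pos: [0.4842, -0.104, 0.3144]
tool_rot: [172.4, 0.3, 58.0]
ft_force: [-0.5, -0.2, -0.2]
grip_width: 0.0597
grasp_force: 0.0
```

Request:
drive_tool([
  [[-0.0023,-0.0037,0.0027],[0.0049,0.0086,-0.1264],0.06],
  [[-0.0023,-0.0037,0.0027],[0.0049,0.0086,-0.1264],0.06],
  [[-0.0023,-0.0037,0.0027],[0.0049,0.0086,-0.1264],0.06],
  [[-0.0023,-0.0037,0.0027],[0.0049,0.0086,-0.1264],0.06],
  [[-0.0023,-0.0037,0.0027],[0.0049,0.0086,-0.1264],0.06],
  [[-0.0023,-0.0037,0.0027],[0.0049,0.0086,-0.1264],0.06],
  [[-0.0023,-0.0037,0.0027],[0.0049,0.0086,-0.1264],0.06],
  [[-0.0023,-0.0037,0.0027],[0.0049,0.0086,-0.1264],0.06],
])

```text
time_s: 16.65
eef_pos: [0.4562, -0.1193, 0.2898]
tool_rot: [176.3, 2.3, 116.1]
ft_force: [-0.3, -0.4, 0.6]
grip_width: 0.0601
grasp_force: 0.0
```

```bash
python3 - <<'E'
from nx import *
q=now();q=chain(q,[W(.454,-.153,.268,174,0,0)])
chain(q,GR)
E
```

```text
16.65 [ 52.4  19.3 -53.7 110.3  19.4  55.1  16.2] [ 0.456 -0.119  0.29 ] [-0.3 -0.4  0.6]
9 x [-0.002, -0.0032, 0.0023] [0.0043, 0.0077, -0.1121] -> [ 60.2  29.8 -67.2 107.4  30.7  63.7  65.4] maxdq 5.9 zmin 0.268 ymin -0.153 margin 4.3 err mm [0.  0.4 0.2]
5 x [-0.0042, -0.0005, 0.0162] [-0.031, -0.1001, -0.0099] -> [ 72.6  31.9 -64.4 132.2  69.9  14.1  39.7] maxdq 25.1 zmin 0.194 ymin -0.154 margin 0.8 err mm [-0.2 -0.2 -0.2]
2 x [-0.0001, 0.0001, 0.0235] [-0.0001, 0.0, 0.0] -> [ 64.5  36.6 -57.7 132.4  97.3  14.7  12.9] maxdq 14.4 zmin 0.153 ymin -0.151 margin 1.0 err mm [ 0.   0.  -0.1]
```

Request:
drive_tool([
  [[-0.002,-0.0032,0.0023],[0.0043,0.0077,-0.1121],0.06],
  [[-0.002,-0.0032,0.0023],[0.0043,0.0077,-0.1121],0.06],
  [[-0.002,-0.0032,0.0023],[0.0043,0.0077,-0.1121],0.06],
  [[-0.002,-0.0032,0.0023],[0.0043,0.0077,-0.1121],0.06],
  [[-0.002,-0.0032,0.0023],[0.0043,0.0077,-0.1121],0.06],
])

```text
time_s: 17.15
eef_pos: [0.4508, -0.1369, 0.2776]
tool_rot: [178.7, 1.4, 148.3]
ft_force: [0.2, 0.4, 0.3]
grip_width: 0.0602
grasp_force: 0.0
```

Request:
drive_tool([
  [[-0.002,-0.0032,0.0023],[0.0043,0.0077,-0.1121],0.06],
  [[-0.002,-0.0032,0.0023],[0.0043,0.0077,-0.1121],0.06],
  [[-0.002,-0.0032,0.0023],[0.0043,0.0077,-0.1121],0.06],
  [[-0.002,-0.0032,0.0023],[0.0043,0.0077,-0.1121],0.06],
  [[0,0,0],[0,0,0],0.06],
])

```text
time_s: 17.65
eef_pos: [0.454, -0.1512, 0.2679]
tool_rot: [179.9, -0.1, 173.7]
ft_force: [-0.8, -0.0, -0.4]
grip_width: 0.0601
grasp_force: 0.0
```

```bash
python3 - <<'E'
from nx import *
q0=now()
for d in(.03,.02,.04,.06):
    p1,T1=target(d,2);pose=fk(q0,v,sg);n,s,r=rows(pose,p1,T1,.02,.036);q=q0;print(d,n,s,r)
    for i in range(n):
        qn,_=run(q,[(s,r)]);
        if i>n-8:print("  ",np.abs(qn-q).max().round(1),qn.round(1),fk(qn,v,sg)[0].round(3))
        q=qn
E
```

```text
17.65 [ 59.7  29.6 -66.3 107.4  30.3  63.4  65.5] [ 0.454 -0.151  0.268] [-0.8 -0.  -0.4]
0.03 15 [-0.0012 -0.0003  0.0054] [-0.0103 -0.0334 -0.0036]
   3.6 [ 70.4  28.6 -67.8 123.1  38.3  33.1  64.6] [ 0.472 -0.154  0.22 ]
   3.7 [ 70.8  28.7 -67.  124.7  40.   29.4  63.9] [ 0.474 -0.154  0.216]
   3.8 [ 71.   28.7 -65.8 126.3  42.   25.6  63. ] [ 0.477 -0.154  0.211]
   4.0 [ 70.8  28.7 -64.1 127.8  44.1  21.6  62. ] [ 0.48  -0.154  0.206]
   4.3 [ 70.1  28.5 -61.7 129.3  46.6  17.3  60.7] [ 0.483 -0.154  0.202]
   15.2 [ 73.3  32.  -66.9 130.7  61.8  18.   46.6] [ 0.487 -0.154  0.197]
   12.3 [ 75.1  34.7 -69.6 132.1  74.1  18.4  35.6] [ 0.49  -0.154  0.193]
0.02 15 [-0.0014 -0.0002  0.006 ] [-0.0103 -0.0334 -0.0036]
   3.7 [ 69.3  29.  -66.9 123.2  39.3  32.5  63.6] [ 0.474 -0.153  0.215]
   3.8 [ 69.5  29.1 -65.8 124.8  41.2  28.8  62.7] [ 0.477 -0.153  0.21 ]
   4.0 [ 69.4  29.1 -64.3 126.4  43.4  24.8  61.6] [ 0.481 -0.153  0.205]
   4.2 [ 68.9  29.  -62.2 127.9  45.8  20.6  60.3] [ 0.484 -0.153  0.2  ]
   4.5 [ 67.8  28.8 -59.3 129.5  48.6  16.1  58.6] [ 0.488 -0.153  0.195]

[... 606 characters left out ...]
130.7  46.7  14.2  61.6] [ 0.482 -0.154  0.206]
   18.0 [ 75.   31.3 -66.9 132.1  64.8  15.1  44.7] [ 0.485 -0.154  0.203]
0.06 15 [-0.0007 -0.0004  0.0034] [-0.0103 -0.0334 -0.0036]
   3.3 [ 73.8  27.3 -71.  122.4  35.1  35.1  67.6] [ 0.465 -0.155  0.238]
   3.4 [ 74.9  27.3 -71.  124.   36.2  31.7  67.5] [ 0.466 -0.156  0.235]
   3.4 [ 75.8  27.3 -70.6 125.5  37.4  28.3  67.3] [ 0.468 -0.156  0.232]
   3.6 [ 76.4  27.3 -70.  127.1  38.8  24.7  67. ] [ 0.47  -0.156  0.229]
   3.7 [ 76.9  27.3 -69.  128.6  40.4  21.   66.6] [ 0.472 -0.156  0.226]
   3.9 [ 77.   27.3 -67.5 130.1  42.1  17.2  66.1] [ 0.474 -0.156  0.223]
   2.0 [ 76.8  29.  -67.5 128.6  44.1  17.2  65.4] [ 0.49  -0.163  0.225]
```

Request:
drive_tool([
  [[-0.0012,-0.0003,0.0054],[-0.0103,-0.0334,-0.0036],0.06],
  [[-0.0012,-0.0003,0.0054],[-0.0103,-0.0334,-0.0036],0.06],
  [[-0.0012,-0.0003,0.0054],[-0.0103,-0.0334,-0.0036],0.06],
  [[-0.0012,-0.0003,0.0054],[-0.0103,-0.0334,-0.0036],0.06],
  [[-0.0012,-0.0003,0.0054],[-0.0103,-0.0334,-0.0036],0.06],
  [[-0.0012,-0.0003,0.0054],[-0.0103,-0.0334,-0.0036],0.06],
  [[-0.0012,-0.0003,0.0054],[-0.0103,-0.0334,-0.0036],0.06],
])

```text
time_s: 18.35
eef_pos: [0.4663, -0.1526, 0.2318]
tool_rot: [175.8, 13.5, 174.6]
ft_force: [0.4, -0.9, 0.5]
grip_width: 0.06
grasp_force: 0.0
```

Request:
drive_tool([
  [[-0.0012,-0.0003,0.0054],[-0.0103,-0.0334,-0.0036],0.06],
  [[-0.0012,-0.0003,0.0054],[-0.0103,-0.0334,-0.0036],0.06],
  [[-0.0012,-0.0003,0.0054],[-0.0103,-0.0334,-0.0036],0.06],
  [[-0.0012,-0.0003,0.0054],[-0.0103,-0.0334,-0.0036],0.06],
  [[-0.0012,-0.0003,0.0054],[-0.0103,-0.0334,-0.0036],0.06],
  [[0,0,0],[0,0,0],0.06],
])

```text
time_s: 18.95
eef_pos: [0.4788, -0.1529, 0.207]
tool_rot: [172.9, 22.9, 174.6]
ft_force: [-0.7, -0.2, -1.3]
grip_width: 0.0598
grasp_force: 0.0
```

```bash
python3 - <<'E'
from nx import *
q0=now()
for d in(.03,.024):
    p1,T1=target(d,2);pose=fk(q0,v,sg);n,s,r=rows(pose,p1,T1,.01,.015);q=q0;print(d,n,s,r)
    for i in range(n):
        qn,_=run(q,[(s,r)]);print("  ",np.abs(qn-q).max().round(1),qn.round(1),fk(qn,v,sg)[0].round(3));q=qn
E
```

```text
18.95 [ 70.4  28.  -62.8 128.2  42.4  20.7  63.7] [ 0.479 -0.153  0.207] [-0.7 -0.2 -1.3]
0.03 8 [-0.0009  0.      0.0021] [-0.004  -0.0126 -0.0017]
   1.5 [ 70.1  28.  -62.  128.7  43.2  19.1  63.3] [ 0.479 -0.154  0.204]
   1.6 [ 69.8  27.9 -61.1 129.2  44.   17.5  62.9] [ 0.481 -0.154  0.203]
   1.6 [ 69.5  27.9 -60.1 129.7  44.9  15.9  62.5] [ 0.482 -0.154  0.201]
   1.7 [ 69.   27.8 -59.  130.2  45.8  14.3  62. ] [ 0.484 -0.154  0.2  ]
   6.9 [ 70.3  29.1 -61.1 130.7  52.7  14.4  55.5] [ 0.486 -0.154  0.198]
   6.2 [ 71.3  30.2 -62.7 131.2  59.   14.5  49.7] [ 0.487 -0.154  0.197]
   5.8 [ 72.1  31.3 -64.  131.6  64.8  14.5  44.4] [ 0.489 -0.154  0.195]
   5.5 [ 72.8  32.2 -65.  132.1  70.3  14.6  39.3] [ 0.491 -0.153  0.194]
0.024 8 [-0.0009  0.      0.0028] [-0.004  -0.0126 -0.0017]
   1.6 [ 70.   28.  -61.8 128.7  43.3  19.   63.2] [ 0.479 -0.154  0.203]
   1.7 [ 69.4  28.  -60.7 129.3  44.3  17.3  62.6] [ 0.481 -0.154  0.201]
   1.8 [ 68.8  28.  -59.4 129.8  45.3  15.6  62.1] [ 0.483 -0.154  0.199]
   1.8 [ 68.1  27.9 -58.  130.3  46.4  13.7  61.5] [ 0.485 -0.154  0.197]
   7.7 [ 69.4  29.2 -60.1 130.8  54.1  13.9  54.2] [ 0.487 -0.154  0.195]
   6.9 [ 70.3  30.5 -61.6 131.3  61.   14.   47.8] [ 0.489 -0.153  0.193]
   6.4 [ 71.   31.5 -62.8 131.7  67.4  14.1  41.8] [ 0.491 -0.153  0.191]
   6.1 [ 71.5  32.5 -63.6 132.2  73.4  14.1  36.3] [ 0.493 -0.153  0.189]
```

```bash
python3 - <<'E'
from nx import *
q0=now()
for a in(.13,-.13):
    q=q0
    for i in range(12):
        q,_=run(q,[(O,[0,0,a])])
        if i in(3,7,11):print(a,i,q.round(1))
    for d in (.03,.024):
        p1,T1=target(d,3 if a>0 else 1);n,s,r=rows(fk(q,v,sg),p1,T1,.01,.015);qq=q;print(d,n,s,r)
        for i in range(n):
            qn,_=run(qq,[(s,r)]);print("  ",np.abs(qn-qq).max().round(1),qn.round(1));qq=qn
E
```

```text
18.95 [ 70.4  28.  -62.8 128.2  42.4  20.7  63.7] [ 0.479 -0.153  0.207] [-0.7 -0.2 -1.3]
0.13 3 [ 66.3  25.2 -55.7 128.2  31.4  17.6  45. ]
0.13 7 [ 62.   23.2 -49.  128.3  19.5  15.7  27.2]
0.13 11 [ 57.5  21.6 -42.4 128.4   7.4  14.7   9.7]
0.03 8 [0.     0.0009 0.0021] [-0.0126  0.0039 -0.0003]
   26.6 [ 66.8  25.8 -56.3 128.7  33.9  16.6 -16.8]
   1.5 [ 66.6  25.9 -55.6 129.3  34.5  15.1 -17. ]
   8.0 [ 68.7  27.4 -58.8 129.7  42.5  15.2 -24.7]
   1.6 [ 68.2  27.3 -57.7 130.2  43.4  13.6 -25.2]
   7.5 [ 69.7  28.6 -60.  130.7  50.9  13.7 -32.4]
   6.7 [ 70.8  29.8 -61.7 131.2  57.6  13.8 -38.7]
   6.2 [ 71.7  30.8 -63.1 131.6  63.7  13.9 -44.5]
   5.8 [ 72.4  31.8 -64.1 132.1  69.5  14.  -50. ]
0.024 8 [0.     0.0009 0.0028] [-0.0126  0.0039 -0.0003]
   28.8 [ 67.4  26.2 -57.3 128.8  36.2  16.9 -19. ]
   1.6 [ 66.9  26.3 -56.4 129.3  36.9  15.3 -19.4]
   1.7 [ 66.4  26.4 -55.3 129.8  37.6  13.6 -19.8]
   9.0 [ 68.2  28.  -58.2 130.3  46.6  13.8 -28.5]
   7.6 [ 69.5  29.3 -60.2 130.8  54.2  14.  -35.8]
   6.9 [ 70.4  30.5 -61.7 131.3  61.1  14.1 -42.2]
   6.4 [ 71.1  31.6 -62.9 1
[... 466 characters left out ...]
6.4 130.2  57.1  18.7 140.3]
   1.8 [ 72.4  30.9 -65.1 130.7  58.6  16.9 139.4]
   1.9 [ 71.7  30.6 -63.5 131.2  60.2  15.  138.3]
   5.6 [ 72.5  31.6 -64.7 131.7  65.7  15.1 133.3]
   5.3 [ 73.1  32.5 -65.6 132.1  71.   15.1 128.6]
0.024 8 [-0.     -0.0009  0.0028] [ 0.0126 -0.004  -0.003 ]
   1.6 [ 73.8  31.6 -69.4 128.7  53.3  23.6 142.5]
   1.7 [ 73.3  31.5 -68.3 129.2  54.7  21.9 141.7]
   1.8 [ 72.8  31.3 -67.  129.7  56.2  20.1 140.7]
   1.9 [ 72.2  31.1 -65.5 130.3  57.8  18.3 139.7]
   2.0 [ 71.4  30.9 -63.8 130.8  59.5  16.3 138.5]
   2.1 [ 70.4  30.5 -61.8 131.3  61.4  14.1 137.1]
   6.3 [ 71.1  31.6 -63.  131.8  67.7  14.2 131.4]
   6.0 [ 71.6  32.6 -63.8 132.2  73.7  14.3 125.9]
```

Request:
drive_tool([
  [[0,0,0],[0,0,-0.13],0.06],
  [[0,0,0],[0,0,-0.13],0.06],
  [[0,0,0],[0,0,-0.13],0.06],
  [[0,0,0],[0,0,-0.13],0.06],
  [[0,0,0],[0,0,-0.13],0.06],
  [[0,0,0],[0,0,-0.13],0.06],
])

```text
time_s: 19.55
eef_pos: [0.481, -0.1524, 0.2085]
tool_rot: [-167.8, 21.0, -136.6]
ft_force: [-0.6, 0.8, -0.7]
grip_width: 0.0598
grasp_force: 0.0
```

Request:
drive_tool([
  [[0,0,0],[0,0,-0.13],0.06],
  [[0,0,0],[0,0,-0.13],0.06],
  [[0,0,0],[0,0,-0.13],0.06],
  [[0,0,0],[0,0,-0.13],0.06],
  [[0,0,0],[0,0,-0.13],0.06],
  [[0,0,0],[0,0,-0.13],0.06],
])

```text
time_s: 20.15
eef_pos: [0.481, -0.1525, 0.2085]
tool_rot: [-156.8, 6.6, -92.8]
ft_force: [0.9, -0.2, -0.0]
grip_width: 0.0601
grasp_force: 0.0
```

```bash
cat > ap.py <<'E'
from nx import *
import sys
d=float(sys.argv[1]);k=float(sys.argv[2]);st=float(sys.argv[3])
q=now();p1,T1=target(d,k);n,s,r=rows(fk(q,v,sg),p1,T1,st,.015);print(d,n,s,r)
for i in range(n):
    qn,_=run(q,[(s,r)]);print("  ",np.abs(qn-q).max().round(1),qn.round(1));q=qn
E
python3 ap.py .03 1 .01
```

```text
20.15 [ 74.1  31.7 -70.6 127.9  52.   25.4 143.6] [ 0.481 -0.152  0.209] [ 0.9 -0.2 -0. ]
0.03 7 [ 0.0001 -0.0006  0.0024] [ 0.014  -0.0045 -0.0025]
   1.8 [ 73.9  31.6 -69.7 128.5  53.3  23.6 142.8]
   1.8 [ 73.6  31.5 -68.6 129.1  54.7  21.8 142. ]
   1.9 [ 73.2  31.3 -67.3 129.8  56.2  19.9 141. ]
   2.0 [ 72.7  31.  -65.9 130.4  57.9  17.8 140. ]
   2.2 [ 72.   30.7 -64.1 131.   59.6  15.7 138.8]
   6.1 [ 72.9  31.9 -65.5 131.5  65.8  15.8 133.3]
   5.8 [ 73.6  33.  -66.6 132.1  71.6  15.8 128.1]
```

Controller matches the model. Finish the tilt.

Request:
drive_tool([
  [[0,-0.0006,0.0024],[0.014,-0.0045,-0.0025],0.06],
  [[0,-0.0006,0.0024],[0.014,-0.0045,-0.0025],0.06],
  [[0,-0.0006,0.0024],[0.014,-0.0045,-0.0025],0.06],
  [[0,-0.0006,0.0024],[0.014,-0.0045,-0.0025],0.06],
  [[0,-0.0006,0.0024],[0.014,-0.0045,-0.0025],0.06],
  [[0,-0.0006,0.0024],[0.014,-0.0045,-0.0025],0.06],
  [[0,-0.0006,0.0024],[0.014,-0.0045,-0.0025],0.06],
  [[0,0,0],[0,0,0],0.06],
])

```text
time_s: 20.95
eef_pos: [0.4919, -0.1513, 0.1949]
tool_rot: [-151.0, 8.0, -91.3]
ft_force: [-0.6, -0.2, -0.6]
grip_width: 0.0601
grasp_force: 0.0
```

```bash
python3 ap.py .03 1 .01;python3 ap.py -.017 1 .005; python3 - <<'E'
from h import *
from workcell import arm
c=arm.capture("wrist");cal=(c["vertical_fov"],c["cx"],c["cy"],c["rvec"],c["tvec"])
h,Rh=head(P);im=c["img"].copy()
cn=[h+Rh@[a,b,.021] for a,b in[(.015,.015),(-.015,.015),(-.015,-.015),(.015,-.015)]]+[h+Rh@[x,0,-.031] for x in(.09,-.09)]
for q in proj(cn,cal): cv2.circle(im,tuple(int(x) for x in q),3,(0,0,255),-1)
cv2.imwrite("pics/w2.png",im)
E
```

```text
20.95 [ 72.7  32.1 -64.7 132.2  70.5  14.4 128.9] [ 0.492 -0.151  0.195] [-0.6 -0.2 -0.6]
0.03 1 [-0.0001 -0.0006 -0.0004] [ 0.0003 -0.0001 -0.0047]
   0.4 [ 72.9  32.2 -65.  132.2  70.3  14.6 129.3]
20.95 [ 72.7  32.1 -64.7 132.2  70.5  14.4 128.9] [ 0.492 -0.151  0.195] [-0.6 -0.2 -0.6]
-0.017 10 [-0.     -0.0001  0.0047] [ 0.     -0.     -0.0005]
   2.9 [ 71.9  32.6 -64.1 132.3  73.4  14.4 126. ]
   2.8 [ 71.   33.1 -63.4 132.3  76.2  14.4 123.3]
   2.4 [ 69.7  33.1 -61.9 132.4  78.6  13.7 121. ]
   2.9 [ 68.9  33.6 -61.2 132.4  81.5  13.7 118.2]
   2.8 [ 68.   34.1 -60.4 132.4  84.3  13.8 115.4]
   2.8 [ 67.2  34.6 -59.8 132.4  87.1  13.9 112.8]
   2.6 [ 66.7  35.2 -59.6 132.4  89.7  14.3 110.2]
   2.4 [ 66.3  36.  -59.7 132.4  92.1  15.  108. ]
   2.1 [ 66.   36.9 -59.9 132.4  94.1  15.8 106.1]
   1.8 [ 65.8  37.8 -60.2 132.3  95.9  16.7 104.5]
```

View pics/w2.png

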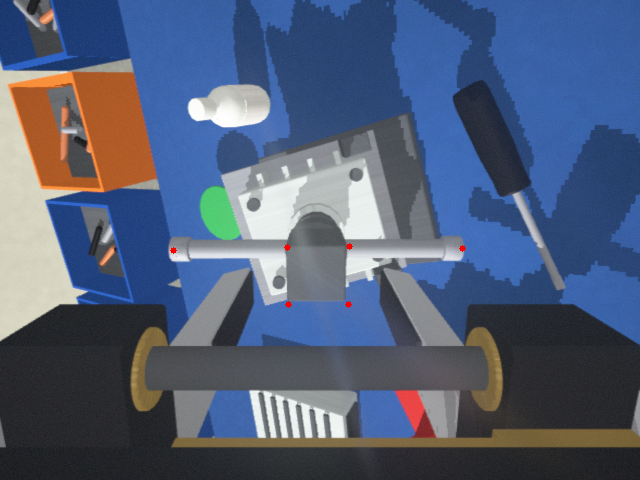

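The wrist picture shows the head top face between (289,247) and (347,300), within about 1–2 mm of the model, with the bar in line and the fingers straddling the head. Descending and gripping.

Request:
drive_tool([
  [[0,-0.0003,0.0047],[0,0,-0.004],0.06],
  [[0,0,0.0047],[0,0,0],0.06],
  [[0,0,0.0047],[0,0,0],0.06],
  [[0,0,0.0047],[0,0,0],0.06],
  [[0,0,0.0047],[0,0,0],0.06],
  [[0,0,0.0047],[0,0,0],0.06],
])

```text
time_s: 21.6
eef_pos: [0.507, -0.148, 0.1714]
tool_rot: [-150.9, 7.8, -91.1]
ft_force: [0.3, 0.0, -0.0]
grip_width: 0.0602
grasp_force: 0.0
```

Request:
drive_tool([
  [[0,0,0.0047],[0,0,0],0.06],
  [[0,0,0.0047],[0,0,0],0.06],
  [[0,0,0.0047],[0,0,0],0.06],
  [[0,0,0.0047],[0,0,0],0.06],
  [[0,0,0],[0,0,0],0.06],
])

```text
time_s: 22.1
eef_pos: [0.5162, -0.1456, 0.1548]
tool_rot: [-150.9, 7.9, -91.0]
ft_force: [-0.8, -0.8, 0.6]
grip_width: 0.0599
grasp_force: 0.0
```

```bash
python3 st.py 1
```

```text
22.1 [ 66.   38.1 -60.7 132.3  95.9  17.1 104.5] [ 0.5162 -0.1456  0.1548] [-0.8 -0.8  0.6] [-0.05  0.49  0.02] 0.05991525101746646
[array([ 0.0028,  0.0029, -0.0003]), array([ 0.0028,  0.0029, -0.0002]), array([-0.001 ,  0.0013, -0.0003])]
```

Request:
drive_tool([
  [[0.0015,0.0015,0],[0,0.001,0],0.06],
  [[0.0013,0.0014,0],[0,0,0],0.06],
  [[0,0,0],[0,0,0],0.06],
])

```text
time_s: 22.4
eef_pos: [0.5131, -0.1483, 0.1532]
tool_rot: [-150.9, 7.8, -91.1]
ft_force: [-0.3, 0.2, -0.5]
grip_width: 0.06
grasp_force: 0.0
```

```bash
python3 st.py 1
```

```text
22.4 [ 66.5  38.3 -60.8 132.6  96.9  17.2 104. ] [ 0.5131 -0.1483  0.1532] [-0.3  0.2 -0.5] [ 0.    0.52 -0.01] 0.060009078957745106
[array([-0.0002, -0.0004,  0.0002]), array([-0.0002, -0.0004,  0.0002]), array([-0.0014,  0.0002, -0.    ])]
```

Request:
drive_tool([
  [[0,0,0],[0,0,0],0.02],
  [[0,0,0],[0,0,0],0.02],
  [[0,0,0],[0,0,0],0.02],
  [[0,0,0],[0,0,0],0.02],
  [[0,0,0],[0,0,0],0.02],
])

```text
time_s: 22.9
eef_pos: [0.5151, -0.148, 0.1542]
tool_rot: [-150.7, 7.9, -91.0]
ft_force: [4.9, 0.2, 1.6]
grip_width: 0.0299
grasp_force: 30.0
```

```bash
python3 st.py 1
```

```text
22.9 [ 66.5  38.3 -60.9 132.4  96.9  17.1 103.9] [ 0.5151 -0.148   0.1542] [4.9 0.2 1.6] [ 0.01  0.12 -0.11] 0.029920764888586512
[array([0.0003, 0.0018, 0.    ]), array([0.0003, 0.0018, 0.    ]), array([-0.0043,  0.0011,  0.0009])]
```

Request:
drive_tool([
  [[0,-0.0018,0],[0,0,0],0.02],
  [[0,0,0],[0,0,0.1],0.02],
  [[0,0,0.0001],[0,0,0.131],0.02],
  [[0,0,0],[0,0,0.131],0.02],
  [[0,0,0.0001],[0,0,0.131],0.02],
  [[0,0,0],[0,0,0.131],0.02],
])

```text
time_s: 23.5
eef_pos: [0.5157, -0.1481, 0.1542]
tool_rot: [-160.2, 23.2, -124.9]
ft_force: [4.8, -0.6, -2.3]
grip_width: 0.0298
grasp_force: 30.0
```

```bash
python3 st.py 1 35.8 35.8
```

```text
23.5 [ 68.8  41.  -65.9 132.2  94.5  21.5  70.6] [ 0.5157 -0.1481  0.1542] [ 4.8 -0.6 -2.3] [-0.24  0.05  0.12] 0.0297804322319426
[array([0.0015, 0.0018, 0.    ]), array([0.0015, 0.0018, 0.    ]), array([-0.0016,  0.0022, -0.0027])]
```

Request:
drive_tool([
  [[0,0,0.0001],[0,0,0.126],0.02],
  [[0,0,0],[0,0,0.126],0.02],
  [[0,0,0.0001],[0,0,0.126],0.02],
  [[0,0,0],[0,0,0.126],0.02],
  [[0,0,0.0001],[0,0,0.126],0.02],
  [[0,0,0],[0,0,0.126],0.02],
  [[0,0,0.0001],[0,0,0.126],0.02],
])

```text
time_s: 24.2
eef_pos: [0.5162, -0.1488, 0.1539]
tool_rot: [173.0, 29.4, 178.5]
ft_force: [4.7, -1.6, -0.6]
grip_width: 0.03
grasp_force: 30.0
```

Request:
drive_tool([
  [[0,0,0],[0,0,0.126],0.02],
  [[0,0,0.0001],[0,0,0.126],0.02],
  [[0,0,0],[0,0,0.126],0.02],
  [[0,0,0.0001],[0,0,0.126],0.02],
  [[0,0,0],[0,0,0.126],0.02],
  [[0,0,0.0001],[0,0,0.126],0.02],
  [[0,0,0],[0,0,0.126],0.02],
])

```text
time_s: 24.9
eef_pos: [0.5161, -0.1494, 0.1533]
tool_rot: [152.7, 13.3, 126.5]
ft_force: [5.5, -2.7, -4.4]
grip_width: 0.03
grasp_force: 30.0
```

Request:
drive_tool([
  [[0,0,0.0001],[0,0,0.126],0.02],
  [[0,0,0],[0,0,0.126],0.02],
  [[0,0,0.0001],[0,0,0.126],0.02],
  [[0,0,0],[0,0,0.126],0.02],
  [[0,0,0.0001],[0,0,0.126],0.02],
  [[0,0,0],[0,0,0.126],0.02],
  [[0,0,0],[0,0,0],0.02],
])

```text
time_s: 25.6
eef_pos: [0.5157, -0.1496, 0.1527]
tool_rot: [150.9, -7.9, 88.6]
ft_force: [4.8, -3.1, -2.7]
grip_width: 0.0301
grasp_force: 30.0
```

```bash
sed -i 's/^P=\[.56468/P=[.56690/' h.py; sed -i 's/.168\]+\[p\[0\]/.169]+[p[0]/' h.py; python3 st.py 3 0 180; python3 - <<'E'
from h import *
from workcell import arm
t=arm.capture("top")["img"];a=t[215:345,325:435]
s=arm.capture("side")["img"][205:325,240:350]
f=lambda i:cv2.resize(i,(400,436),interpolation=cv2.INTER_CUBIC)
cv2.imwrite("pics/c3.png",np.hstack([f(a),f(s)]))
E
```

```text
25.6 [ 70.4  43.6 -69.9 132.2  93.7  25.6 -72.8] [ 0.5157 -0.1496  0.1527] [ 4.8 -3.1 -2.7] [-0.46  0.48 -0.46] 0.030131798319896215
[array([0.0016, 0.0006, 0.0002]), array([0.0016, 0.0006, 0.0002]), array([ 0.0013,  0.0017, -0.0065])]
```

View pics/c3.png

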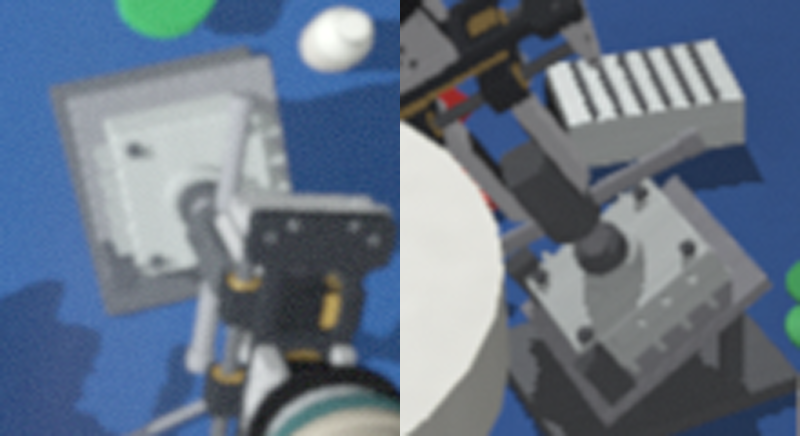

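The picture shows the bar back along its original line (crop (238,110) to (200,360)) with the head in the fingers, so the half turn is done. Now a quarter turn back, then regrip in place by opening, turning −90° and closing.

Request:
drive_tool([
  [[0,0,-0.0001],[0,0,-0.131],0.02],
  [[0,0,0],[0,0,-0.131],0.02],
  [[0,0,-0.0001],[0,0,-0.131],0.02],
  [[0,0,0],[0,0,-0.131],0.02],
  [[0,0,-0.0001],[0,0,-0.131],0.02],
  [[0,0,0],[0,0,-0.131],0.02],
])

```text
time_s: 26.3
eef_pos: [0.5161, -0.1494, 0.1533]
tool_rot: [153.2, 14.3, 128.6]
ft_force: [5.7, -2.4, -2.3]
grip_width: 0.0298
grasp_force: 30.0
```

Request:
drive_tool([
  [[0,0,-0.0001],[0,0,-0.131],0.02],
  [[0,0,0],[0,0,-0.131],0.02],
  [[0,0,-0.0001],[0,0,-0.131],0.02],
  [[0,0,0],[0,0,-0.131],0.02],
  [[0,0,-0.0001],[0,0,-0.131],0.02],
  [[0,0,0],[0,0,-0.131],0.02],
  [[0,0,0],[0,0,0],0.02],
])

```text
time_s: 27.0
eef_pos: [0.5162, -0.1488, 0.1539]
tool_rot: [171.1, 28.9, 174.7]
ft_force: [5.2, -1.6, -2.5]
grip_width: 0.03
grasp_force: 30.0
```

```bash
python3 st.py 2 0 90
```

```text
27.0 [ 65.9  37.9 -59.9 132.2  96.7  16.5  14.1] [ 0.5162 -0.1488  0.1539] [ 5.2 -1.6 -2.5] [-0.34 -0.17  0.02] 0.029972452073049563
[array([0.0003, 0.0007, 0.0002]), array([0.0003, 0.0007, 0.0002]), array([-0.0003,  0.0028,  0.0018])]
```

Request:
drive_tool([
  [[0,0,0],[0,0,0],0.06],
  [[0,0,0],[0,0,0],0.06],
  [[0,0,0],[0,0,0],0.06],
  [[0,0,0],[0,0,-0.08],0.06],
  [[0,0,0],[0,0,-0.13],0.06],
  [[0,0,0],[0,0,-0.13],0.06],
])

```text
time_s: 27.6
eef_pos: [0.5149, -0.1477, 0.1534]
tool_rot: [-177.8, 30.0, -162.8]
ft_force: [-0.0, -0.4, -0.3]
grip_width: 0.0596
grasp_force: 0.0
```

```bash
python3 st.py 1 0 90
```

```text
27.6 [ 65.2  37.4 -58.7 132.4  97.3  15.5  33.1] [ 0.5149 -0.1477  0.1534] [-0.  -0.4 -0.3] [-0.03  0.48 -0.01] 0.059583577821211334
[array([-0.001 , -0.0007,  0.0004]), array([ 0.0003, -0.0012,  0.0004]), array([-2.0000e-04,  1.9000e-03, -1.2265e+00])]
```

Request:
drive_tool([
  [[0,0,0],[0,0,-0.136],0.06],
  [[0,0,0],[0,0,-0.136],0.06],
  [[0,0,0],[0,0,-0.136],0.06],
  [[0,0,0],[0,0,-0.136],0.06],
  [[0,0,0],[0,0,-0.136],0.06],
  [[0,0,0],[0,0,-0.136],0.06],
  [[0,0,0],[0,0,-0.136],0.06],
  [[0,0,0],[0,0,-0.136],0.06],
])

```text
time_s: 28.4
eef_pos: [0.5148, -0.1477, 0.1534]
tool_rot: [-152.1, 11.7, -98.1]
ft_force: [-0.6, -0.2, -0.2]
grip_width: 0.06
grasp_force: 0.0
```

Request:
drive_tool([
  [[0.0003,-0.0012,0],[0,0.002,-0.136],0.06],
  [[0,0,0],[0,0,0],0.06],
])

```text
time_s: 28.6
eef_pos: [0.5161, -0.1483, 0.1541]
tool_rot: [-150.9, 8.0, -91.5]
ft_force: [-0.8, -0.4, -0.4]
grip_width: 0.0598
grasp_force: 0.0
```

```bash
python3 st.py 1 0 90
```

```text
28.6 [ 64.2  36.5 -56.9 132.2  97.8  14.1 102.3] [ 0.5161 -0.1483  0.1541] [-0.8 -0.4 -0.4] [-0.06  0.51  0.03] 0.05976846446101373
[array([-0.0001,  0.0002,  0.0004]), array([-0.0001,  0.0002,  0.0004]), array([-0.0013, -0.0007, -0.0072])]
```

Close, then the second half turn (24 × 0.131 rad).

Request:
drive_tool([
  [[0,0,0],[0,0,-0.007],0.02],
  [[0,0,0],[0,0,0],0.02],
  [[0,0,0],[0,0,0],0.02],
  [[0,0,0],[0,0,0],0.02],
  [[0,0,0],[0,0,0],0.02],
])

```text
time_s: 29.1
eef_pos: [0.5154, -0.1484, 0.1536]
tool_rot: [-150.9, 7.8, -91.1]
ft_force: [-2.2, -0.0, -1.4]
grip_width: 0.0297
grasp_force: 30.0
```

```bash
python3 st.py 1 0 90
```

```text
29.1 [ 64.2  36.5 -56.9 132.3  97.8  14.2 102.7] [ 0.5154 -0.1484  0.1536] [-2.2 -0.  -1.4] [-0.17  1.09  0.22] 0.029737393625271804
[array([-0.0003, -0.0005,  0.0003]), array([-0.0003, -0.0005,  0.0003]), array([-0.0003, -0.001 , -0.0008])]
```

Request:
drive_tool([
  [[0,0,0.0001],[0,0,0.131],0.02],
  [[0,0,0],[0,0,0.131],0.02],
  [[0,0,0.0001],[0,0,0.131],0.02],
  [[0,0,0],[0,0,0.131],0.02],
  [[0,0,0.0001],[0,0,0.131],0.02],
  [[0,0,0],[0,0,0.131],0.02],
  [[0,0,0.0001],[0,0,0.131],0.02],
  [[0,0,0],[0,0,0.131],0.02],
])

```text
time_s: 29.9
eef_pos: [0.516, -0.1485, 0.1533]
tool_rot: [-172.1, 29.1, -151.5]
ft_force: [1.1, 0.0, -2.5]
grip_width: 0.0298
grasp_force: 30.0
```

Request:
drive_tool([
  [[0,0,0.0001],[0,0,0.131],0.02],
  [[0,0,0],[0,0,0.131],0.02],
  [[0,0,0.0001],[0,0,0.131],0.02],
  [[0,0,0],[0,0,0.131],0.02],
  [[0,0,0.0001],[0,0,0.131],0.02],
  [[0,0,0],[0,0,0.131],0.02],
  [[0,0,0.0001],[0,0,0.131],0.02],
  [[0,0,0],[0,0,0.131],0.02],
])

```text
time_s: 30.7
eef_pos: [0.5162, -0.1489, 0.1529]
tool_rot: [157.4, 20.3, 142.3]
ft_force: [0.4, -1.2, -4.4]
grip_width: 0.0298
grasp_force: 30.0
```

Request:
drive_tool([
  [[0,0,0.0001],[0,0,0.131],0.02],
  [[0,0,0],[0,0,0.131],0.02],
  [[0,0,0.0001],[0,0,0.131],0.02],
  [[0,0,0],[0,0,0.131],0.02],
  [[0,0,0.0001],[0,0,0.131],0.02],
  [[0,0,0],[0,0,0.131],0.02],
  [[0,0,0.0001],[0,0,0.131],0.02],
  [[0,0,0],[0,0,0.131],0.02],
])

```text
time_s: 31.5
eef_pos: [0.5161, -0.1492, 0.1522]
tool_rot: [151.0, -8.0, 88.4]
ft_force: [0.7, -0.8, -4.5]
grip_width: 0.0297
grasp_force: 30.0
```

Request:
drive_tool([
  [[0,0,0],[0,0,0],0.02],
])

```text
time_s: 31.6
eef_pos: [0.5161, -0.1491, 0.1522]
tool_rot: [151.0, -7.9, 88.6]
ft_force: [0.4, -1.0, -5.2]
grip_width: 0.0298
grasp_force: 30.0
```

```bash
python3 st.py 3 0 270
```

```text
31.6 [ 70.2  43.5 -69.7 132.1  93.6  25.6 -72.7] [ 0.5161 -0.1491  0.1522] [ 0.4 -1.  -5.2] [-0.13  1.   -0.16] 0.02978599011894353
[array([0.0012, 0.0006, 0.0003]), array([0.0012, 0.0006, 0.0003]), array([-0.0002,  0.002 , -0.0056])]
```

Quarter turn back, then onward to the stop (about 160°).

Request:
drive_tool([
  [[0,0,-0.0001],[0,0,-0.131],0.02],
  [[0,0,0],[0,0,-0.131],0.02],
  [[0,0,-0.0001],[0,0,-0.131],0.02],
  [[0,0,0],[0,0,-0.131],0.02],
  [[0,0,-0.0001],[0,0,-0.131],0.02],
  [[0,0,0],[0,0,-0.131],0.02],
])

```text
time_s: 32.2
eef_pos: [0.5162, -0.149, 0.1527]
tool_rot: [153.3, 14.3, 128.7]
ft_force: [0.5, -1.9, -4.5]
grip_width: 0.0298
grasp_force: 30.0
```

Request:
drive_tool([
  [[0,0,-0.0001],[0,0,-0.131],0.02],
  [[0,0,0],[0,0,-0.131],0.02],
  [[0,0,-0.0001],[0,0,-0.131],0.02],
  [[0,0,0],[0,0,-0.131],0.02],
  [[0,0,-0.0001],[0,0,-0.131],0.02],
  [[0,0,0],[0,0,-0.131],0.02],
  [[0,0,0],[0,0,0],0.02],
])

```text
time_s: 32.9
eef_pos: [0.5161, -0.1487, 0.1532]
tool_rot: [171.2, 28.8, 174.7]
ft_force: [-0.2, -2.0, -5.7]
grip_width: 0.0299
grasp_force: 30.0
```

```bash
python3 st.py 2 0 180
```

```text
32.9 [ 65.7  37.9 -59.7 132.2  96.6  16.5  14.2] [ 0.5161 -0.1487  0.1532] [-0.2 -2.  -5.7] [-0.16  0.88  0.32] 0.029906349451980438
[array([-0.0001,  0.0007,  0.0004]), array([-0.0001,  0.0007,  0.0004]), array([-0.0014,  0.0007,  0.0012])]
```

Request:
drive_tool([
  [[0,0,0.0001],[0,0,0.131],0.02],
  [[0,0,0],[0,0,0.131],0.02],
  [[0,0,0.0001],[0,0,0.131],0.02],
  [[0,0,0],[0,0,0.131],0.02],
  [[0,0,0.0001],[0,0,0.131],0.02],
  [[0,0,0],[0,0,0.131],0.02],
  [[0,0,0.0001],[0,0,0.131],0.02],
  [[0,0,0],[0,0,0.131],0.02],
])

```text
time_s: 33.7
eef_pos: [0.5162, -0.1491, 0.1526]
tool_rot: [150.7, 6.9, 114.5]
ft_force: [1.3, -0.6, -7.4]
grip_width: 0.0297
grasp_force: 30.0
```

Request:
drive_tool([
  [[0,0,0.0001],[0,0,0.131],0.02],
  [[0,0,0],[0,0,0.131],0.02],
  [[0,0,0.0001],[0,0,0.131],0.02],
  [[0,0,0],[0,0,0.131],0.02],
  [[0,0,0.0001],[0,0,0.131],0.02],
  [[0,0,0],[0,0,0.131],0.02],
  [[0,0,0.0001],[0,0,0.131],0.02],
  [[0,0,0],[0,0,0.131],0.02],
])

```text
time_s: 34.5
eef_pos: [0.516, -0.149, 0.1519]
tool_rot: [158.3, -21.1, 60.4]
ft_force: [1.9, -1.5, -9.0]
grip_width: 0.0298
grasp_force: 30.0
```

```bash
python3 st.py 2 120 300
```

```text
34.5 [  70.    43.2  -69.1  132.1   93.8   25.1 -103.3] [ 0.516  -0.149   0.1519] [ 1.9 -1.5 -9. ] [-0.38  1.35  0.35] 0.029834981377722388
[array([0.0014, 0.0001, 0.0004]), array([0.0014, 0.0001, 0.0004]), array([ 0.0007,  0.0021, -0.0106])]
```

Request:
drive_tool([
  [[0,0,0.0003],[0,0,0.131],0.02],
  [[0,0,0.0002],[0,0,0.131],0.02],
  [[0,0,0.0001],[0,0,0.131],0.02],
  [[0,0,0.0001],[0,0,0.1],0.02],
])

```text
time_s: 34.9
eef_pos: [0.516, -0.1487, 0.1516]
tool_rot: [171.2, -28.7, 30.3]
ft_force: [-5.5, -3.9, 1.2]
grip_width: 0.0296
grasp_force: 30.0
```

```bash
python3 st.py 2 150 330
```

```text
34.9 [  70.1   43.5  -69.6  132.2   93.9   25.6 -131.5] [ 0.516  -0.1487  0.1516] [-5.5 -3.9  1.2] [-0.17  1.58  0.35] 0.029617209426485765
[array([ 0.0013, -0.0003,  0.0003]), array([ 0.0013, -0.0003,  0.0003]), array([0.0018, 0.0014, 0.021 ])]
```

Request:
drive_tool([
  [[0,0,0],[0,0,0.05],0.02],
  [[0,0,0],[0,0,0.05],0.02],
  [[0,0,0],[0,0,0.05],0.02],
  [[0,0,0],[0,0,0],0.02],
])

```text
time_s: 35.3
eef_pos: [0.516, -0.1487, 0.1515]
tool_rot: [175.9, -29.7, 20.8]
ft_force: [-4.0, -3.1, 0.5]
grip_width: 0.0299
grasp_force: 30.0
```

```bash
python3 st.py 2 155 335
```

```text
35.3 [  70.1   43.6  -69.7  132.2   93.9   25.7 -139.9] [ 0.516  -0.1487  0.1515] [-4.  -3.1  0.5] [0.11 1.66 0.21] 0.02987457453726066
[array([ 0.0013, -0.0005,  0.0003]), array([ 0.0013, -0.0004,  0.0003]), array([ 0.0017,  0.0013, -0.0381])]
```

Request:
drive_tool([
  [[0,0,0],[0,0,0.04],0.02],
  [[0,0,0],[0,0,0.04],0.02],
])

```text
time_s: 35.5
eef_pos: [0.5163, -0.1486, 0.1517]
tool_rot: [178.4, -29.9, 15.7]
ft_force: [-1.6, -1.6, -1.8]
grip_width: 0.0297
grasp_force: 30.6
```

```bash
echo 'T=R.from_euler("xyz",s["tool_rot"],degrees=True).as_matrix();print("tz",T[:,2]@s["ft_torque"])' >> st.py; python3 st.py 2 160 338
```

```text
35.5 [  70.1   43.6  -69.7  132.2   94.    25.7 -144.4] [ 0.5163 -0.1486  0.1517] [-1.6 -1.6 -1.8] [-0.6   1.09  0.69] 0.029738106091555427
[array([ 0.0009, -0.0006,  0.0003]), array([ 0.0009, -0.0005,  0.0003]), array([ 0.002 ,  0.0005, -0.0283])]
tz -0.7754688499899006
```

Request:
drive_tool([
  [[0,0,0],[0,0,0.04],0.02],
  [[0,0,0],[0,0,0.04],0.02],
])

```text
time_s: 35.7
eef_pos: [0.5172, -0.1483, 0.1523]
tool_rot: [-179.0, -30.1, 10.5]
ft_force: [-0.7, -1.5, -3.4]
grip_width: 0.0314
grasp_force: 32.0
```

```bash
python3 st.py 2 160 338
```

```text
35.7 [  70.1   43.7  -69.8  132.1   94.    25.7 -148.9] [ 0.5172 -0.1483  0.1523] [-0.7 -1.5 -3.4] [-0.66  0.57  0.86] 0.03139021909386634
[array([-0.0003, -0.0005,  0.0004]), array([-0.0002, -0.0005,  0.0004]), array([ 0.002 , -0.0013, -0.1062])]
tz -1.0079857729148036
```

Torque jumped and the fingers began to be forced open: the stop has been reached at about 160°, as predicted. Release.

Request:
drive_tool([
  [[0,0,0],[0,0,-0.05],0.02],
  [[0,0,0],[0,0,0],0.06],
  [[0,0,0],[0,0,0],0.06],
  [[0,0,0],[0,0,0],0.06],
  [[0,0,0],[0,0,0],0.06],
])

```text
time_s: 36.2
eef_pos: [0.5176, -0.1481, 0.1525]
tool_rot: [179.4, -30.1, 13.7]
ft_force: [0.1, 0.2, 0.3]
grip_width: 0.0585
grasp_force: 0.0
```

```bash
python3 st.py 2 160 338; python3 - <<'E'
from nx import *
q=now()
for dz in(-.004,):
    for i in range(30):
        qn,_=run(q,[([0,0,dz],O)]);
        if i%5==4:print(np.abs(qn-q).max().round(1),qn.round(1),fk(qn,v,sg)[0].round(3))
        q=qn
E
```

```text
36.2 [  70.    43.5  -69.5  132.1   94.    25.4 -146.2] [ 0.5176 -0.1481  0.1525] [0.1 0.2 0.3] [-0.1   0.61  0.03] 0.05847047257717793
[array([-0.0007, -0.0004,  0.0004]), array([-0.0007, -0.0004,  0.0004]), array([ 0.0013, -0.0018, -0.0585])]
tz -0.008880308850817505
36.2 [  70.    43.5  -69.5  132.1   94.    25.4 -146.2] [ 0.518 -0.148  0.153] [0.1 0.2 0.3]
1.4 [  72.3   40.5  -70.4  132.1   87.7   23.3 -140.5] [ 0.507 -0.152  0.168]
1.8 [  74.7   37.4  -71.1  132.    79.7   21.  -133.1] [ 0.497 -0.154  0.185]
2.4 [  77.    33.8  -71.1  131.8   69.1   18.5 -122.7] [ 0.487 -0.156  0.203]
3.1 [  79.6   30.2  -71.1  131.4   55.    16.6 -108.7] [ 0.477 -0.158  0.22 ]
3.6 [ 82.5  26.6 -71.2 130.9  37.8  15.9 -91.5] [ 0.467 -0.161  0.237]
3.6 [ 85.6  22.9 -71.1 130.2  19.7  16.6 -73.1] [ 0.458 -0.163  0.255]
```

Request:
drive_tool([
  [[0,0,-0.004],[0,0,0],0.07],
  [[0,0,-0.005],[0,0,0],0.07],
  [[0,0,-0.005],[0,0,0],0.07],
  [[0,0,-0.005],[0,0,0],0.07],
  [[0,0,-0.005],[0,0,0],0.07],
  [[0,0,-0.005],[0,0,0],0.07],
  [[0,0,-0.005],[0,0,0],0.07],
  [[0,0,-0.005],[0,0,0],0.07],
])

```text
time_s: 37.0
eef_pos: [0.498, -0.1527, 0.1866]
tool_rot: [179.4, -30.1, 13.7]
ft_force: [-0.1, 0.3, 0.0]
grip_width: 0.0701
grasp_force: 0.0
```

Request:
drive_tool([
  [[0,0,-0.005],[0,0,0],0.07],
  [[0,0,-0.005],[0,0,0],0.07],
  [[0,0,-0.005],[0,0,0],0.07],
  [[0,0,-0.005],[0,0,0],0.07],
  [[0,0,-0.005],[0,0,0],0.07],
  [[0,0,-0.005],[0,0,0],0.07],
  [[0,0,-0.005],[0,0,0],0.07],
  [[0,0,0],[0,0,0],0.07],
])

```text
time_s: 37.8
eef_pos: [0.4811, -0.1567, 0.2171]
tool_rot: [179.3, -30.1, 13.7]
ft_force: [0.9, -0.7, -0.9]
grip_width: 0.0701
grasp_force: 0.0
```

```bash
python3 - <<'E'
from h import *
from workcell import arm
s=arm.read_state();print(s["time_s"],s["qpos"].round(1),s["eef_pos"].round(3))
c=arm.capture("wrist");cal=(c["vertical_fov"],c["cx"],c["cy"],c["rvec"],c["tvec"]);im=c["img"].copy()
for a,col in((0,(0,0,255)),(340.5,(0,255,0))):
    p=list(P);p[3]-=np.radians(a);h,Rh=head(p,.003*a/360)
    for q in proj([h+Rh@[x,0,-.031] for x in(.09,-.09)]+[h+Rh@[i,j,.021] for i in(.015,-.015) for j in(.015,-.015)],cal):
        cv2.circle(im,tuple(int(x) for x in q),2,col,-1)
cv2.imwrite("pics/w4.png",im)
E
```

```text
37.8 [  78.8   30.8  -70.7  131.6   58.7   16.7 -112.4] [ 0.481 -0.157  0.217]
```

View pics/w4.png

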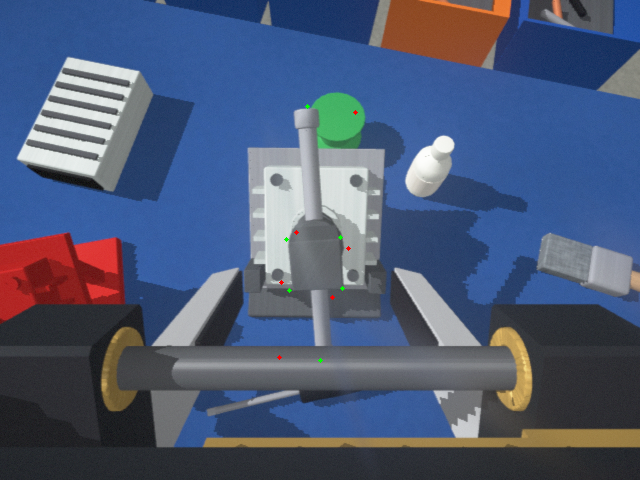

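The wrist picture shows the bar end at (307,115), on the green prediction for about 340° of total turn. The gripper is clear of the wrench, and the reel, flux bottle and brush are undisturbed. Handing in.

```bash
python3 -c "
from workcell import arm
print(arm.close_job())"
```

```text
the job is handed in; nothing more can be done
None
```

The thread is cut to depth: half on, quarter back, half on, quarter back, then on to the collar stop (torque jumped to about 1 N m). The wrench is released and clear, nothing else on the mat was touched as far as the forces and last picture show, and the job was handed in at about 38 s.

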